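Unlock the feed rack's guard panel and take out the front filter cartridge

TASK

Fetch a fresh filter cartridge from the guarded feed rack: put the T-handled key on the cam latch, turn the latch a quarter turn clockwise with the key as far as it goes and leave the key standing on it, then swing the guard panel open until it stands upright. Take the front cartridge out of the lane so that the two behind it roll forward, and lay it on its side in the shallow tray. Turn the latch only with the key, and leave the bottles standing where they are.

Things in the scene. Friction and masses are not known exactly. Their poses are not given: they have to be found in the camera images.
- rack: Fixed aluminium feed rack on four 36 mm feet, 305 x 92 mm, 152 mm tall. Origin on the table; x points up the lane, away from its front, y left, z up. Front to back: latch housing (x -183 to -113 mm, top z 103), lane end stop (inner face x -75, top z 93), open front bay (x -75 to -10; low curbs 5 mm above the lane at y +-30.5 to 36.5), tall sides, roof from x 53. Lane slope 0.17 rad.
- lane_front (a point): Where the centre of a cartridge lies when it rests against the lane's end stop; axes as rack. Lane floor 28 mm below, bare base plate 38 mm below beside it.
- latch_drive (a point): Top centre of the latch's drive bar, on the vertical turning axis. The bar is 34 x 12 mm and 16 mm high, on a disc 44 mm across; the point's x axis runs along the bar and along the 72 mm cam tongue (tongue towards +x, over the panel's tab when locked); it turns with the latch.
- latch (a joint): Cam latch angle, rad: 0 with the tongue straight back over the panel's tab (locked), grows clockwise seen from above, stop at 1.60. It holds the panel until about 0.9. Starts 0 to 0.3; friction about 0.08 N m.
- key_handle (a point): Centre of the T-handled key's crossbar. The crossbar is 90 mm long along the point's x axis, 14 mm thick (y) and 18 mm high, with black plastic cover; z up. The loose key (140 g) stands on its foot, 69 mm tall, the crossbar's centre 60 mm above the foot's underside; foot 52 (x) x 34 (y) x 27 mm, stem 18 mm thick.
- key_socket (a point): Roof of the socket in the key's foot, 19 mm above the foot's underside: a rectangular socket open below, 39 mm long along x (parallel to the crossbar), 16.5 mm wide, with a wider mouth (45 x 23.5 mm, 5 mm deep). It fits over the drive bar with x along the bar, either way round; the foot then rests on the latch's disc with this point 3 mm above point latch_drive.
- panel (a joint): Guard panel angle, rad: 0 shut, grows as its front edge swings up and back; stop at 1.95; upright at about 1.74. A stiff hinge (0.3 N m) keeps it where it is left; about 5 N at the handle moves it.
- panel_hinge (a point): Middle of the panel's hinge axis, which runs along the rack's y; axes as rack.
- panel_grip (a point): Centre of the panel's handle: a round steel bar, 12 mm thick, 64 mm long along the rack's y, standing 30 mm off the outer face on two posts (at 27 mm either side). The panel (82 mm wide, 5 mm thick) reaches 13 mm beyond it, and a 44 mm wide tab 25 mm beyond it. Seen from the hinge it lies 125 mm out along the panel and 30 mm off it; shut, the panel slopes like the lane.
- cartridge_front_center (a point): Centre of the front cartridge: a white ribbed cylinder with grey ends, 56 mm diameter, 58 mm long, axis y level and along the rack's y; 80 to 200 g. Grip it across its flat ends; the next cartridge touches it from behind.
- cartridge_mid_center (a point): Centre of the like cartridge behind the front one.
- cartridge_back_center (a point): Centre of the like cartridge behind that, under the roof.
- cartridge_front: The front cartridge, origin at its centre, y axis along the cylinder.
- cartridge_mid: The middle cartridge, origin at its centre.
- cartridge_back: The back cartridge, origin at its centre.
- tray_center (a point): Middle of the inner floor of the shallow grey tray, 120 (x) x 100 (y) mm outside, walls 3 mm thick and 18 mm high, floor 3 mm; fixed. Left or right of the rack, where the key is not.
- spray_bottle: Bystander: clear pump spray bottle, 43 mm across, 130 mm tall, origin under its centre.
- paint_white: Bystander: paint bottle with white body, 36 mm across, 102 mm tall, origin under its centre.
- paint_grey: Bystander: paint bottle with grey body, 34 mm across, 102 mm tall, origin under its centre.
Mind the look-alikes: they are no part of the job. Of the things that look like the part that bears key_handle, the larger one is meant.

How it is judged (in metres and radians):
On the way, in this order (a step that is already met when the one before it is completed fails the run):
1. the key stands seated on the latch and has turned it clockwise past 1.3 rad (horizontal distance between key_socket and latch_drive below 0.008 m and z of key_socket in the frame of latch_drive below 0.006 m and angle between key_handle's own z axis and vertical below 0.15 rad and value of joint latch above 1.3 rad), for 0.2 s.
2. the guard panel is open past 1.6 rad (value of joint panel above 1.6 rad), for 0.2 s.
3. the front cartridge is lifted out of the lane and the middle one has rolled to the end stop (z of cartridge_front_center in the frame of lane_front above 0.06 m and distance between cartridge_mid_center and lane_front below 0.012 m), for 0.1 s.
At the end, for the whole second after the job is handed in: Key still seated upright on the latch (within 8 mm), latch turned past 1.25 rad, panel open past 1.55 rad; the front cartridge lies on its side at rest in the tray (centre within 45 x 35 mm of its middle, on its floor), the middle one at the end stop (within 12 mm), the back one behind it (horizontal distance between key_socket and latch_drive below 0.008 m and z of key_socket in the frame of latch_drive below 0.006 m and angle between key_handle's own z axis and vertical below 0.15 rad and value of joint latch above 1.25 rad and value of joint panel above 1.55 rad and x of cartridge_front_center in the frame of tray_center between -0.045 and 0.045 m and y of cartridge_front_center in the frame of tray_center between -0.035 and 0.035 m and z of cartridge_front_center in the frame of tray_center below 0.036 m and angle between cartridge_front's own y axis and vertical above 1.2 rad and distance between cartridge_mid_center and lane_front below 0.012 m and x of cartridge_back_center in the frame of lane_front below 0.075 m and linear speed of each of cartridge_front, cartridge_mid, cartridge_back below 0.02 m/s); the robot touches nothing.
It fails at once if the latch is turned by the fingers instead of the key (contact force between the fingers and latch above 3 N).
It fails at once if a bottle is moved by more than 25 mm (distance of any of spray_bottle, paint_white, paint_grey from where it was at the start of the episode above 0.025 m).
It fails at once if a bottle is knocked over (angle between any of spray_bottle, paint_white, paint_grey's own z axis and vertical above 0.35 rad).
It fails at once if a cartridge behind the front one is taken out of the lane (z of any of cartridge_mid_center, cartridge_back_center in the frame of lane_front above 0.05 m or horizontal distance between any of cartridge_mid_center, cartridge_back_center and lane_front above 0.16 m).
It also fails if it takes over 72 s, if anything falls off the work surface, if the arm or the gripper's body presses on something with over 40 N, if the wrist force passes 120 N, or if a joint passes its speed limit or range.

ROBOT

A 7-joint arm with a two-finger parallel gripper is mounted at the origin on a cart in front of the work surface, level with it; the furniture and walls round the work are solid. World frame = base frame: x ahead of the robot, y to its left, z up, the work surface at z = 0. Lengths are in mm, angles in rad, forces in N, time in s.
With the tool pointing down it reaches from about 400 to 850 mm from the base axis. Payload 4.5 kg.
Tool frame: the origin (TCP) lies on the mounting face of the last link; the fingertips stand 173 mm ahead of it and the grasp point (between the pads) lies 155 mm ahead of it (manip.tcp_to_tips is the distance from the TCP to the fingertips, in mm); z points along the fingers, y is the direction in which the jaws open and shut (so a half turn about z gives the same grasp; the last joint's range is limited). The gripper opens to 85 mm and grips with 20 to 120 N. Pads are 22 mm wide; open, the fingers measure 114 mm over their backs; the gripper's body (76 mm by 85 mm) begins 54 mm behind the grasp point. The pads swing forward as they close: fully open they stand 13 mm farther back than shut.
Start: joints at [-1.218, 0.689, -0.195, 1.565, 0.157, 0.902, -0.215], TCP at [195.871, 593.525, 404.717] pointing down, gripper open.
Joint ranges: [-3.01, 3.01], [-0.46, 2.08], [-1.47, 1.51], [0.13, 2.56], [-1, 4.14], [0.04, 2.09], [-2.66, 2.66]. Speed limits (rad/s): [2.57, 2.57, 3.14, 3.14, 3.14, 3.14, 3.14].

INTERFACE

Orientations are given as a unit quaternion [w, x, y, z].
In Python, from cell import sensors, viewer, close_job, manip gives the robot as it stands. The module is installed in compiled form; this text tells all that it offers.
- The arm moves only by the tool send_rows, never from a script. Its argument "commands" is a list of rows, each a list of 3 entries, a list of its own where there are three numbers: the shift along the tool's x, y, z in mm, then the turn about the tool's z in degrees, then the finger opening in mm, from 0 to 85.4. A call has 1 to 5 rows; each row shifts and turns the pose as measured when the row begins, along the tool's axes as they then stand; what a row does not reach is not made up. A row lasts 1/12 s, in which the tool goes at most 41.7 mm and 7.16 degrees, less where a joint would pass 70% of its speed; a pose out of reach is approached as far as the arm can. A call with a gripper value outside its range is refused whole. The fingers move at their own pace and stop on an object; the grip force is fixed at half the most. Time passes only in rows, so rows that do not move let the fingers close. It gives the time, the measured TCP pose, the force and the opening at its end, in the units of the state.
- sensors.sense(): the state, without advancing time (a new reading comes with each control period).
- viewer.grab_frame(name): name is "scene" or "side" or "wrist"; returns the picture (480x640x3 uint8, red, green, blue); there is no depth.
- viewer.camera_info(name): a dict with "vfov" (degrees; the focal length in pixels is half the picture's height over the tangent of half this angle, whatever the lens; pixels are square), "cx", "cy" (the principal point, pixels), "view" (4x4, takes a point from world to camera coordinates). Camera axes: x right, y down, z forward; pixel columns grow to the right and rows downward; lengths in mm; the calibration is good to about 2 mm. A picture is of the moment at which its call begins: read the wrist's pose just before it. camera_info takes no time and is no camera call; for the wrist camera it gives the pose at the moment of the call.
- close_job(): hands the job in, once; it reports no verdict.
The state is a dict: "time_s": time; "qpos": joint angles; "qvel": joint speeds; "tau": joint torques, N m; "tool_pos": TCP position; "ee_rot": TCP orientation; "ft_force": force on the tool from outside, world axes, zero at the start; "wrist_torque": the same for the moment, N m; "opening": finger opening in mm.
Only numpy, scipy, OpenCV 4.12 (cv2) and the standard library are available. Lean on these libraries where they do the work, as an engineer would, in place of code of your own. Each camera call takes 0.05 s, during which the arm holds its last target.

## Working session

There is one attempt and no reset: what is moved stays moved. The work goes in short steps, Python scripts to look and compute and a tool call to move; the robot and the scene stay as the last step left them, time stands still between calls to the robot, and variables do not carry over. Pictures are saved under pics/ and viewed, and the job is handed in when it is done.

Besides the shell and the picture viewer there is one more tool, called as a command line: name --argument value ..., lists and objects as JSON in quotes. send_rows: Moves the arm, as the interface text tells. Its arguments: {"type":"object","properties":{"commands":{"type":"array"}},"required":["commands"]}

```bash
mkdir -p pics
python3 - <<'E'
from cell import sensors, viewer, manip
import cv2
print(sensors.sense()); print(manip.tcp_to_tips)
for n in ["scene","side","wrist"]:
    print(n,viewer.camera_info(n))
    cv2.imwrite(f"pics/{n}0.png",viewer.grab_frame(n)[:,:,::-1])
E
```

```text
{'time_s': 0.0, 'qpos': array([-1.21823209,  0.69000281, -0.19450565,  1.56640296,  0.15731129,
        0.90250716, -0.21510293]), 'qvel': array([ 0.00030692, -0.00023887, -0.00013223,  0.0007998 ,  0.00145142,
       -0.0001855 ,  0.00014596]), 'tau': array([-5.59865020e-04, -5.39601159e+01, -1.26645036e+00, -1.58544928e+01,
        9.18960432e-03,  9.40427795e-03, -3.15401917e-05]), 'tool_pos': array([195.79273204, 593.17008597, 403.85608196]), 'ee_rot': array([-7.54714525e-05,  1.58664031e-01,  9.87332161e-01, -9.60634894e-04]), 'ft_force': array([-0.29286746, -0.14220095, -0.42306508]), 'wrist_torque': array([0.01877005, 0.01948404, 0.01169015]), 'opening': 85.23495955953514}
173.4
scene {'vfov': 53.11054662461208, 'cx': 325.3758569384756, 'cy': 237.15863081406087, 'view': array([[-7.83870081e-01, -6.20621752e-01, -1.93994145e-02,
         3.76883743e+02],
       [-2.75176282e-01,  3.75226559e-01, -8.85145775e-01,
         3.00516870e+02],
       [ 5.56619897e-01, -6.88501032e-01, -4.64909259e-01,
         5.57558759e+02],
       [ 0.00000000e+00,  0.00000000e+00,  0.00000000e+00
[... 197 characters left out ...]
80e+02],
       [-2.37052212e-01, -6.21343026e-01, -7.46819318e-01,
         1.23888112e+02],
       [ 2.39446404e-01,  7.07647094e-01, -6.64756353e-01,
         9.26874404e+02],
       [ 0.00000000e+00,  0.00000000e+00,  0.00000000e+00,
         1.00000000e+00]])}
wrist {'vfov': 58.77153064231429, 'cx': 324.8816244583665, 'cy': 236.81729323925484, 'view': array([[ 3.13432417e-01,  9.49608818e-01, -1.79267232e-03,
        -6.23479978e+02],
       [ 9.07777002e-01, -2.99069995e-01,  2.94105514e-01,
        -3.77463122e+01],
       [ 2.78749055e-01, -9.38095487e-02, -9.55771276e-01,
         3.79082502e+02],
       [ 0.00000000e+00,  0.00000000e+00,  0.00000000e+00,
         1.00000000e+00]])}
```

View pics/scene0.png

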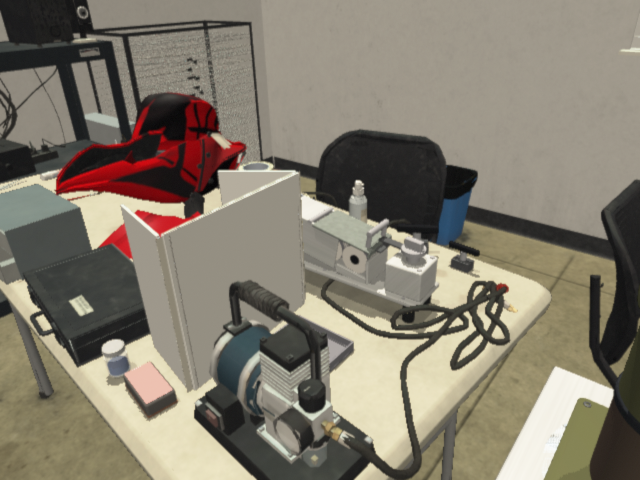

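View pics/side0.png

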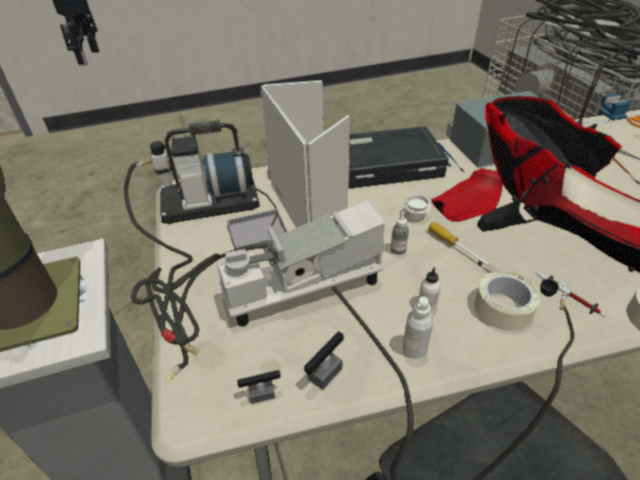

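View pics/wrist0.png

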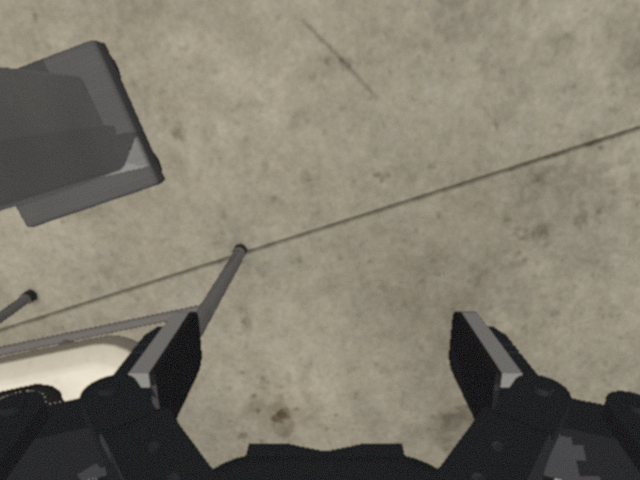

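```bash
cat > h.py <<'E'
import numpy as np, cv2, json
from cell import viewer,sensors
def crop(src,x0,y0,x1,y1,out,s):
    im=cv2.imread(src); c=im[y0:y1,x0:x1]; c=cv2.resize(c,None,fx=s,fy=s,interpolation=cv2.INTER_CUBIC); cv2.imwrite(out,c)
def ray(ci,u,v):
    f=240/np.tan(np.radians(ci['vfov'])/2); V=np.array(ci['view']); R=V[:3,:3];t=V[:3,3]
    d=R.T@np.array([(u-ci['cx'])/f,(v-ci['cy'])/f,1]); return -R.T@t,d
def atz(ci,u,v,z):
    o,d=ray(ci,u,v); return o+d*(z-o[2])/d[2]
def proj(ci,P):
    f=240/np.tan(np.radians(ci['vfov'])/2); V=np.array(ci['view']); P=np.atleast_2d(P)
    c=P@V[:3,:3].T+V[:3,3]; return np.c_[ci['cx']+f*c[:,0]/c[:,2], ci['cy']+f*c[:,1]/c[:,2]]
E
python3 - <<'E'
from h import *
crop("pics/side0.png",200,180,400,330,"pics/s_rack.png",4)
crop("pics/side0.png",220,320,360,420,"pics/s_keys.png",5)
crop("pics/scene0.png",290,170,490,320,"pics/c_rack.png",4)
E
```

```text
(no output)
```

View pics/s_rack.png

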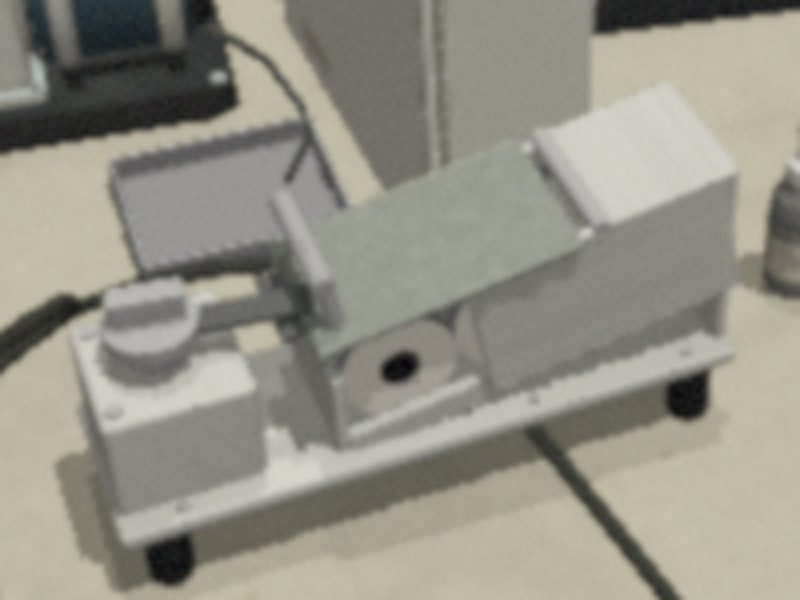

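View pics/s_keys.png

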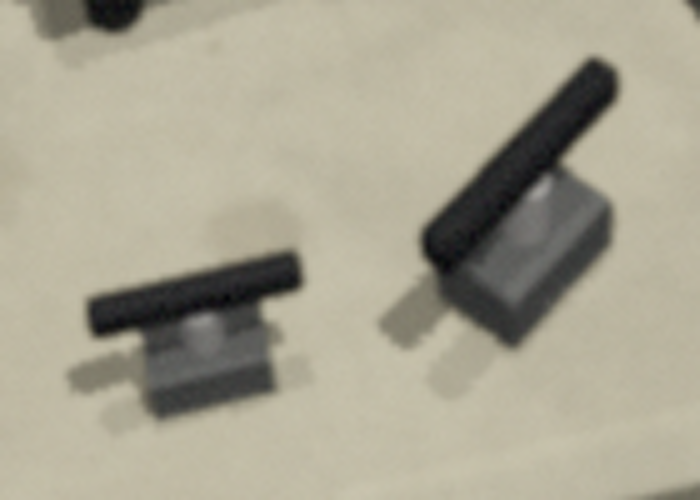

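View pics/c_rack.png

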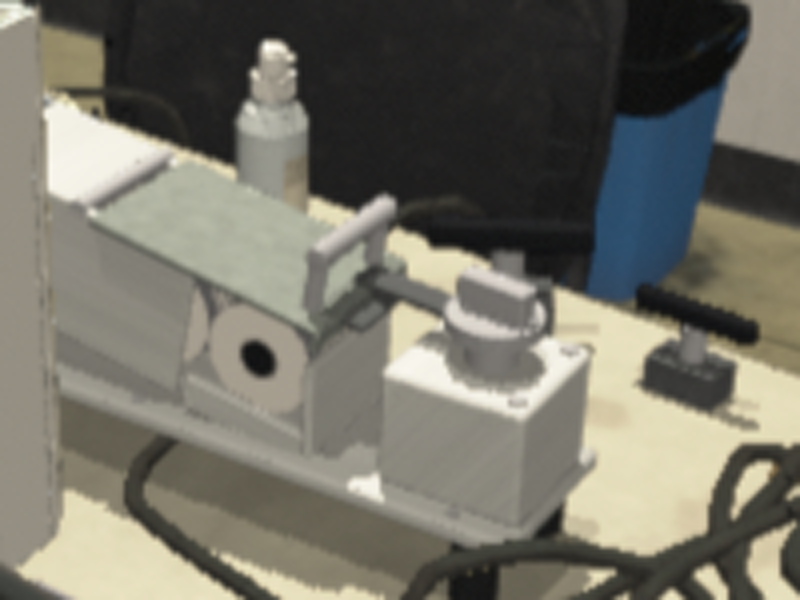

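Run:
```python
from h import *
np.set_printoptions(precision=1,suppress=True)
s=viewer.camera_info("side"); c=viewer.camera_info("scene")
S=lambda x,y:(200+x/4,180+y/4); C=lambda x,y:(290+x/4,170+y/4); K=lambda x,y:(220+x/5,320+y/5)
for n,p in dict(FL=(72,335),FR=(115,440),BR=(262,400)).items(): print("side housing",n,atz(s,*S(*p),103))
for n,p in dict(FR=(588,345),FL=(528,405),BL=(385,368)).items(): print("scene housing",n,atz(c,*C(*p),103))
for n,p in dict(FRbot=(125,543),BRbot=(735,355)).items(): print("plate",n,atz(s,*S(*p),36))
def tri(a,b):
    o1,d1=ray(s,*a);o2,d2=ray(c,*b)
    A=np.c_[d1,-d2]; t=np.linalg.lstsq(A,o2-o1,rcond=None)[0]
    p,q=o1+t[0]*d1,o2+t[1]*d2; return (p+q)/2,np.linalg.norm(p-q)
print("barTop",tri(S(145,298),C(498,285)), tri(S(185,285),C(465,275)),tri(S(103,297),C(535,295)))
print("handle",tri(S(308,255),C(352,235)))
print("K right foot base front bottom",atz(s,*K(512,347),0),atz(s,*K(610,240),0), atz(s,*K(440,280),0))
print("K right foot top",[atz(s,*K(*p),27) for p in [(515,303),(612,205),(555,160),(440,272)]])
print("K right bar ends",[atz(s,*K(*p),62) for p in [(440,240),(600,80)]])
print("K left foot top",[atz(s,*K(*p),27) for p in [(150,385),(272,355),(260,310)]])
print("K left foot bot",[atz(s,*K(*p),0) for p in [(158,418),(272,390)]])
print("K left bar ends",[atz(s,*K(*p),60) for p in [(92,315),(300,268)]])
print("tray corners top",[atz(s,*S(*p),18) for p in [(112,162),(305,122)]],"floor",[atz(s,*S(*p),3) for p in [(142,270)]])
print("spray",atz(s,416,355,0),"white",atz(s,430,303,0),"grey",atz(s,399,252,0))
```

```text
side housing FL [ 373.  -130.5  103. ]
side housing FR [ 378.6 -200.4  103. ]
side housing BR [ 442.8 -199.7  103. ]
scene housing FR [ 377.2 -191.1  103. ]
scene housing FL [ 374.3 -130.6  103. ]
scene housing BL [ 438.6 -120.9  103. ]
plate FRbot [ 373.2 -198.9   36. ]
plate BRbot [ 676.9 -187.3   36. ]
barTop (array([ 405.8, -157.3,  138.6]), np.float64(0.4689424453991838)) (array([ 422.7, -156.6,  139. ]), np.float64(1.6746168127496648)) (array([ 387.7, -154.2,  141.5]), np.float64(1.7804882416860963))
handle (array([ 479.2, -157. ,  140.5]), np.float64(2.207620198308736))
K right foot base front bottom [ 483.1 -372.7    0. ] [ 527.8 -346.1    0. ] [ 468.9 -340.8    0. ]
K right foot top [array([ 484.3, -373.8,   27. ]), array([ 526.6, -350.4,   27. ]), array([ 515.1, -327.3,   27. ]), array([ 465.4, -354.8,   27. ])]
K right bar ends [array([ 463.2, -365.9,   62. ]), array([ 531.4, -326.5,   62. ])]
K left foot top [array([ 368.4, -361.6,   27. ]), array([ 406.7, -364.7,   27. ]), array([ 407.3, -348. ,   27. ])]
K left foot bot [array([ 368.7, -357.2,    0. ]), array([ 405.5, -360.4,    0. ])]
K left bar ends [array([ 356.5, -352.9,   60. ]), array([ 420.1, -359.1,   60. ])]
tray corners top [array([422.3,  93.7,  18. ]), array([534.5,  89.9,  18. ])] floor [array([420.9,  14.7,   3. ])]
spray [ 656.9 -366.3    0. ] white [ 737.5 -270.5    0. ] grey [ 746.2 -121.     0. ]
```

Run:
```python
from h import *
crop("pics/side0.png",130,70,370,250,"pics/s_part.png",3.3)
crop("pics/scene0.png",110,160,350,400,"pics/c_part.png",2.5)
```

```text
(no output)
```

View pics/s_part.png

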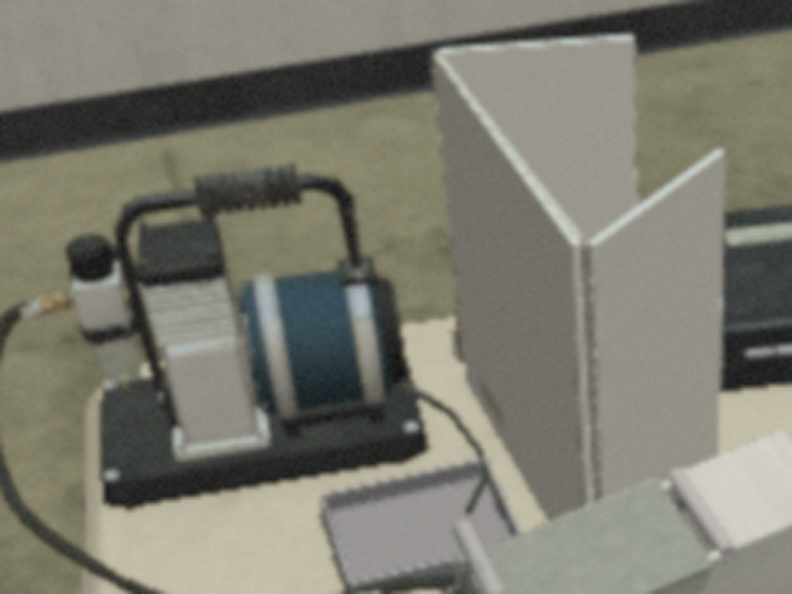

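View pics/c_part.png

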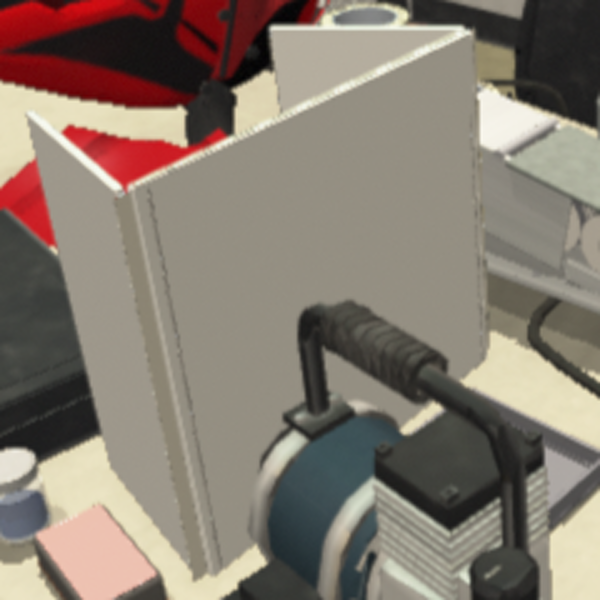

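Run:
```python
from h import *
np.set_printoptions(precision=0,suppress=True)
s=viewer.camera_info("side"); c=viewer.camera_info("scene")
S=lambda x,y:(130+x/3.3,70+y/3.3); C=lambda x,y:(110+x/2.5,160+y/2.5)
def tri(a,b):
    o1,d1=ray(s,*a);o2,d2=ray(c,*b)
    A=np.c_[d1,-d2]; t=np.linalg.lstsq(A,o2-o1,rcond=None)[0]
    p,q=o1+t[0]*d1,o2+t[1]*d2; return (p+q)/2,np.linalg.norm(p-q)
print(tri(S(585,240),C(468,32)),tri(S(440,52),C(125,190)),tri(S(632,37),C(30,115)),tri(S(722,152),C(272,30)))
print("comp handle",tri(S(245,185),C(390,345)))
print(tri(S(95,245),C(505,565)))
```

```text
(array([574., -50., 261.]), np.float64(2.6908397285449444)) (array([562., 221., 260.]), np.float64(0.388983462968732)) (array([689., 197., 259.]), np.float64(0.535074846214269)) (array([684.,  22., 259.]), np.float64(0.23142069118193584))
comp handle (array([418., 186., 208.]), np.float64(1.3203782992882198))
(array([316., 228., 163.]), np.float64(2.32047547322899))
```

```bash
cat >> h.py <<'E'
from scipy.spatial.transform import Rotation as Ro
def pose():
    s=sensors.sense(); q=s['ee_rot']; R=Ro.from_quat([q[1],q[2],q[3],q[0]]).as_matrix()
    return np.array(s['tool_pos']),R,s
def plan(way,grip,vmax=40,wmax=7.0,n=None):
    """way: list of (x,y,z,toolY azimuth deg); TCP"""
    p,R,s=pose(); az=np.degrees(np.arctan2(R[1,1],R[0,1]))
    print("start",p.round(1),"az",round(az,1),"tilt",np.degrees(np.arccos(-R[2,2])).round(2),"q",np.array(s['qpos']).round(2))
    rows=[]
    for (x,y,z,a) in way:
        d=np.array([x,y,z])-p; da=a-az   # ccw positive
        k=max(1,int(np.ceil(max(np.linalg.norm(d)/vmax,abs(da)/wmax))))
        for i in range(k):
            t=np.radians(az); Y=np.array([np.cos(t),np.sin(t),0]); Z=np.array([0,0,-1]); X=np.cross(Y,Z)
            st=d/k; rows.append([[round(float(st@X),1),round(float(st@Y),1),round(float(st@Z),1)],round(float(-da/k),2),grip]); az+=da/k
        p=np.array([x,y,z])
    for i in range(0,len(rows),5): print(json.dumps(rows[i:i+5]))
def snap(name,cam="wrist"):
    ci=viewer.camera_info(cam); im=viewer.grab_frame(cam); cv2.imwrite(f"pics/{name}.png",im[:,:,::-1])
    json.dump({k:np.array(v).tolist() for k,v in ci.items()},open(f"pics/{name}.json","w")); return ci
def load(name):
    d=json.load(open(f"pics/{name}.json")); d['view']=np.array(d['view']); return d
E
python3 - <<'E'
from h import *
p,R,s=pose(); V=np.array(viewer.camera_info("wrist")['view']); c=-V[:3,:3].T@V[:3,3]
print("cam in tool",R.T@(c-p),"axes in tool",(V[:3,:3]@R).round(3))
plan([(330,400,470,60),(450,60,470,0),(450,-230,470,-30)],85)
E
```

```text
cam in tool [75.44820468 -0.48563639 31.63049438] axes in tool [[-0.     1.     0.   ]
 [-0.956 -0.    -0.294]
 [-0.294 -0.     0.956]]
start [195.8 593.3 404.1] az 71.7 tilt 0.08 q [-1.22  0.69 -0.19  1.57  0.16  0.9  -0.22]
[[[-26.9, -20.2, -9.4], 1.68, 85], [[-27.4, -19.4, -9.4], 1.68, 85], [[-28.0, -18.6, -9.4], 1.68, 85], [[-28.5, -17.8, -9.4], 1.68, 85], [[-29.0, -16.9, -9.4], 1.68, 85]]
[[[-29.5, -16.1, -9.4], 1.68, 85], [[-30.0, -15.2, -9.4], 1.68, 85], [[-27.4, -23.4, 0.0], 6.0, 85], [[-29.7, -20.5, 0.0], 6.0, 85], [[-31.7, -17.2, 0.0], 6.0, 85]]
[[[-33.3, -13.8, 0.0], 6.0, 85], [[-34.6, -10.3, 0.0], 6.0, 85], [[-35.4, -6.6, 0.0], 6.0, 85], [[-35.9, -2.9, 0.0], 6.0, 85], [[-36.0, 0.9, 0.0], 6.0, 85]]
[[[-35.8, 4.7, 0.0], 6.0, 85], [[-35.1, 8.4, 0.0], 6.0, 85], [[-36.2, 0.0, 0.0], 3.75, 85], [[-36.2, 2.4, 0.0], 3.75, 85], [[-35.9, 4.7, 0.0], 3.75, 85]]
[[[-35.6, 7.1, 0.0], 3.75, 85], [[-35.0, 9.4, 0.0], 3.75, 85], [[-34.3, 11.7, 0.0], 3.75, 85], [[-33.5, 13.9, 0.0], 3.75, 85], [[-32.5, 16.0, 0.0], 3.75, 85]]
```

send_rows --commands '[[[-27,-20,-12],1.7,85],[[-27.5,-19.5,-12],1.7,85],[[-28,-18.5,-12],1.7,85],[[-28.5,-18,-12],1.7,85],[[-29,-17,-12],1.7,85]]'

```text
time_s: 0.57
tool_pos: [287.3, 456.2, 460.3]
ee_rot: [-0.005, 0.226, 0.974, -0.003]
ft_force: [0.9, 0.3, 0.4]
opening: 85.1
```

send_rows --commands '[[[-29.5,-16,-9],1.7,85],[[-30,-15,-9],1.7,85],[[-27.5,-23.5,0],6,85],[[-29.7,-20.5,0],6,85],[[-31.7,-17,0],6,85]]'

```text
time_s: 0.98
tool_pos: [367.3, 292.8, 481.0]
ee_rot: [-0.003, 0.41, 0.912, -0.001]
ft_force: [0.4, -0.1, 0.2]
opening: 85.1
```

send_rows --commands '[[[-33.3,-13.8,0],6,85],[[-34.6,-10.3,0],6,85],[[-35.4,-6.6,0],6,85],[[-35.9,-3,0],6,85],[[-36,1,0],6,85]]'

```text
time_s: 1.4
tool_pos: [425.0, 112.6, 480.6]
ee_rot: [-0.003, 0.642, 0.766, -0.001]
ft_force: [1.0, 0.6, -0.2]
opening: 84.7
```

Run:
```python
from h import *
plan([(450,60,470,0),(450,-230,470,-30)],85)
```

```text
start [425.  112.6 480.6] az 10.1 tilt 0.35 q [-0.43  0.34  0.1   1.99 -0.05  0.81 -0.13]
[[[-28.1, 7.7, 5.3], 5.03, 85], [[-27.3, 10.1, 5.3], 5.03, 85], [[-36.2, 0.0, 0.0], 3.75, 85], [[-36.2, 2.4, 0.0], 3.75, 85], [[-35.9, 4.7, 0.0], 3.75, 85]]
[[[-35.6, 7.1, 0.0], 3.75, 85], [[-35.0, 9.4, 0.0], 3.75, 85], [[-34.3, 11.7, 0.0], 3.75, 85], [[-33.5, 13.9, 0.0], 3.75, 85], [[-32.5, 16.0, 0.0], 3.75, 85]]
```

send_rows --commands '[[[-28,8,5],5,85],[[-28,10,5],5,85],[[-36,0,0],3.8,85],[[-36,2.5,0],3.8,85],[[-36,5,0],3.8,85]]'

```text
time_s: 1.82
tool_pos: [450.6, -56.9, 469.8]
ee_rot: [-0.002, 0.78, 0.626, -0.0]
ft_force: [0.7, -0.6, 0.3]
opening: 85.2
```

send_rows --commands '[[[-36,7,0],3.8,85],[[-35,9.5,0],3.8,85],[[-34,12,0],3.8,85],[[-33,14,0],3.8,85],[[0,0,0],0,85]]'

```text
time_s: 2.23
tool_pos: [444.2, -215.8, 469.5]
ee_rot: [0.0, 0.862, 0.506, -0.002]
ft_force: [0.8, -0.9, -0.2]
opening: 84.9
```

Run:
```python
from h import *
plan([],85); snap("w1")
```

```text
start [ 444.2 -215.8  469.5] az -29.2 tilt 0.22 q [ 0.15  0.45  0.32  1.88 -0.18  0.84  0.05]
```

View pics/w1.png

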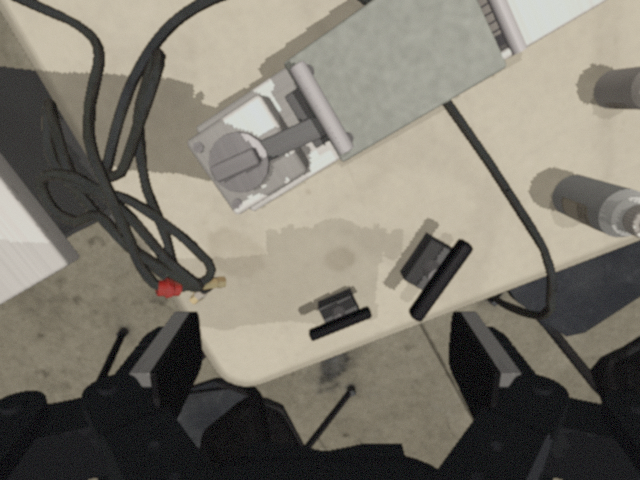

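Run:
```python
from h import *
crop("pics/w1.png",180,50,380,200,"pics/w1l.png",4)
crop("pics/w1.png",300,220,500,350,"pics/w1k.png",4)
```

```text
(no output)
```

View pics/w1l.png

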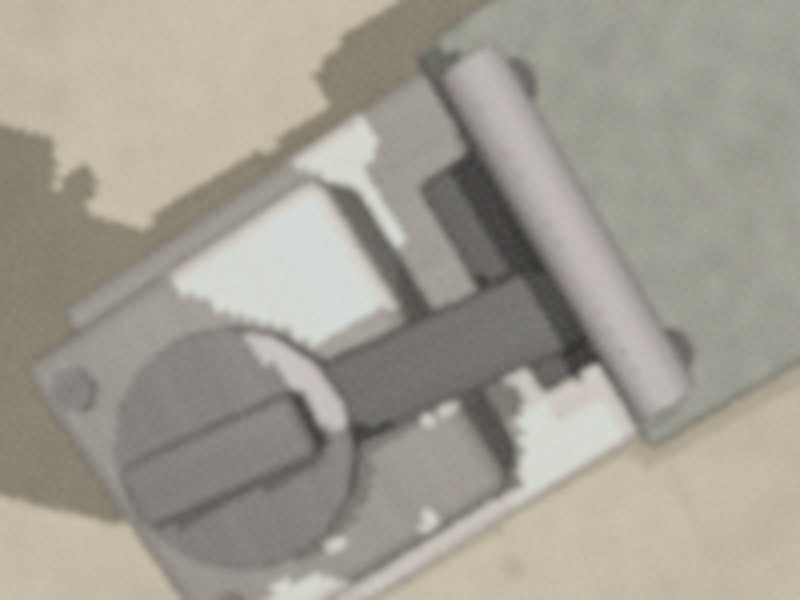

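View pics/w1k.png

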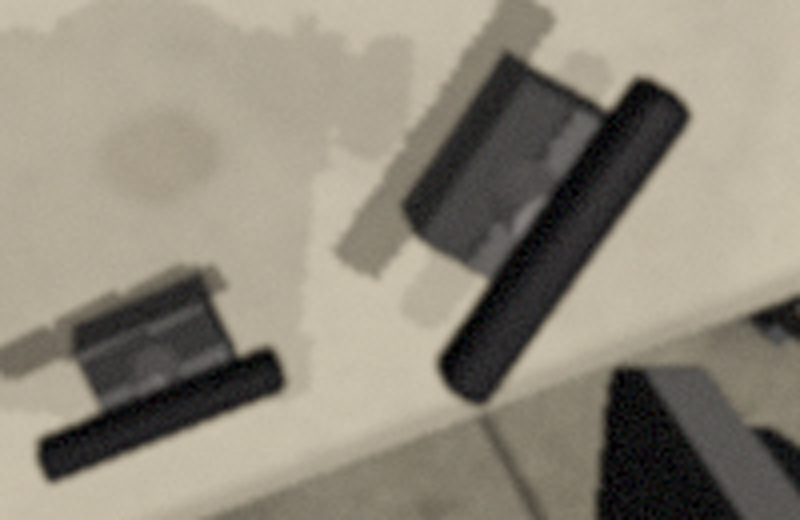

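```bash
cat >> h.py <<'E'
def trin(obs):
    A=np.zeros((3,3));b=np.zeros(3)
    R=[]
    for ci,(u,v) in obs:
        o,d=ray(ci,u,v); d=d/np.linalg.norm(d); P=np.eye(3)-np.outer(d,d); A+=P;b+=P@o; R.append((o,d))
    x=np.linalg.solve(A,b); return x.round(1),[round(float(np.linalg.norm(np.cross(x-o,d))),1) for o,d in R]
E
python3 - <<'E'
from h import *
np.set_printoptions(precision=1,suppress=True)
w=load("w1"); s=viewer.camera_info("side"); c=viewer.camera_info("scene")
S=lambda x,y:(200+x/4,180+y/4); C=lambda x,y:(290+x/4,170+y/4); K=lambda x,y:(220+x/5,320+y/5)
L=lambda x,y:(180+x/4,50+y/4); W=lambda x,y:(300+x/4,220+y/4)
print("bar",trin([(w,L(222,458)),(s,S(145,298)),(c,C(498,285))]))
for z in (135,139): print(z,atz(w,*L(222,458),z),[atz(w,*L(*p),z) for p in [(122,462),(292,395),(318,450),(158,525)]])
e1=trin([(w,W(665,95)),(s,K(600,80))]);e2=trin([(w,W(463,383)),(s,K(440,240))]);print("key ends",e1,e2)
for z in (60,65): a,b=atz(w,*W(665,95),z),atz(w,*W(463,383),z);print(z,a,b,(a+b)/2,np.linalg.norm(a-b),np.degrees(np.arctan2(*(a-b)[1::-1])))
print("foot top",[atz(w,*W(*p),27) for p in [(512,55),(605,105),(405,210)]])
print("foot bot",[atz(w,*W(*p),0) for p in [(512,55),(405,210)]])
print("handle ends",[atz(w,*L(*p),142) for p in [(480,65),(660,395)]],trin([(w,L(570,230)),(s,S(308,255)),(c,C(352,235))]))
print("tongue dir",[atz(w,*L(*p),128) for p in [(325,375),(525,280),(355,430),(565,345)]])
print("handle tri ends", trin([(w,L(480,65)),(s,S(282,200)),(c,C(320,248))]),trin([(w,L(660,395)),(s,S(332,315)),(c,C(390,207))]))
E
```

```text
bar (array([ 405.6, -156.2,  138.5]), [0.9, 0.8, 0.7])
135 [ 404.8 -155.4  135. ] [array([ 389. , -147.4,  135. ]), array([ 421.4, -152.2,  135. ]), array([ 420.4, -162.5,  135. ]), array([ 388.4, -159.9,  135. ])]
139 [ 405.8 -155.4  139. ] [array([ 390.2, -147.5,  139. ]), array([ 422.2, -152.1,  139. ]), array([ 421.1, -162.3,  139. ]), array([ 389.6, -159.8,  139. ])]
key ends (array([ 533.5, -323.9,   58.4]), [1.0, 1.0]) (array([ 462.1, -366.4,   63. ]), [1.0, 1.0])
60 [ 534.3 -323.4   60. ] [ 460.9 -367.9   60. ] [ 497.6 -345.6   60. ] 85.79152046785538 31.260575850621052
65 [ 533.6 -321.1   65. ] [ 461.2 -365.    65. ] [ 497.4 -343.    65. ] 84.65533629640794 31.260575850621027
foot top [array([ 509.7, -309.9,   27. ]), array([ 524.6, -333.5,   27. ]), array([ 467.7, -334.5,   27. ])]
foot bot [array([ 511.6, -320.4,    0. ]), array([ 466.9, -346.6,    0. ])]
handle ends [array([ 477.1, -122.4,  142. ]), array([ 477.6, -182.7,  142. ])] (array([ 478.3, -154.1,  140.4]), [2.5, 2.5, 2.0])
tongue dir [array([ 427.1, -152.1,  128. ]), array([ 466.3, -155.3,  128. ]), array([ 426.7, -163. ,  128. ]), array([ 466.9, -168.4,  128. ])]
handle tri ends (array([ 476.5, -124.3,  147.8]), [1.5, 1.4, 1.1]) (array([ 479. , -188.2,  137.8]), [5.2, 5.1, 4.7])
```

Run:
```python
from h import *
plan([(497.5,-345,345,-59)],85)
```

```text
start [ 444.6 -212.7  469.1] az -28.9 tilt 0.21 q [ 0.14  0.45  0.32  1.88 -0.18  0.84  0.05]
[[[-18.1, 22.0, 24.8], 6.02, 85], [[-15.6, 23.8, 24.8], 6.02, 85], [[-13.1, 25.3, 24.8], 6.02, 85], [[-10.3, 26.6, 24.8], 6.02, 85], [[-7.5, 27.5, 24.8], 6.02, 85]]
```

send_rows --commands '[[[-18,22,25],6,85],[[-15.5,24,25],6,85],[[-13,25,25],6,85],[[-10,26.5,25],6,85],[[-7.5,27.5,25],6,85]]'

```text
time_s: 2.7
tool_pos: [502.7, -338.5, 343.3]
ee_rot: [-0.003, 0.964, 0.266, 0.005]
ft_force: [1.0, 0.2, 0.2]
opening: 85.0
```

send_rows --commands '[[[0,0,0],0,85]]'

```text
time_s: 2.78
tool_pos: [502.9, -340.7, 337.4]
ee_rot: [-0.004, 0.965, 0.264, 0.002]
ft_force: [-0.8, -0.1, 0.1]
opening: 85.2
```

Run:
```python
from h import *
plan([(497.5,-345,345,-59)],85)
snap("w2")
```

```text
start [ 502.9 -340.7  337.4] az -59.4 tilt 0.55 q [ 0.32  0.78  0.37  1.7  -0.4   0.74 -0.15]
[[[-6.9, 1.0, -7.6], -0.43, 85]]
```

View pics/w2.png

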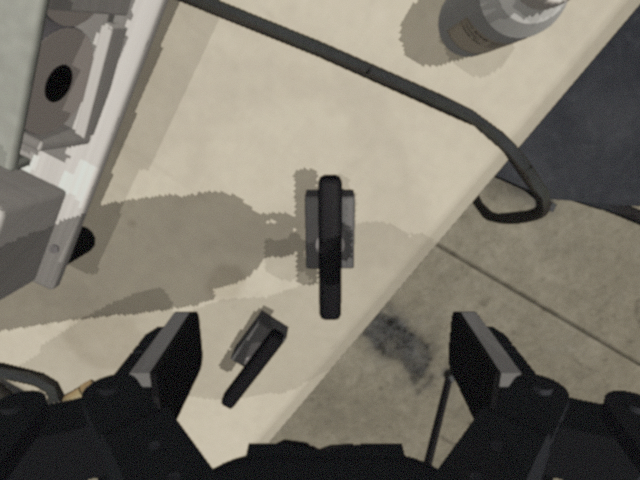

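Run:
```python
from h import *
np.set_printoptions(precision=1,suppress=True)
crop("pics/w2.png",270,160,390,340,"pics/w2k.png",3.3)
w=load("w2")
for z in (60,69): 
  a,b=atz(w,330,177,z),atz(w,330,319,z); print(z,a,b,(a+b)/2,np.linalg.norm(a-b),np.degrees(np.arctan2(*(a-b)[1::-1])))
p,R,s=pose(); print("tip axis at z60", p+R[:,2]*((60-p[2])/R[2,2]))
```

```text
60 [ 534.8 -322.8   60. ] [ 456.5 -369.4   60. ] [ 495.7 -346.1   60. ] 91.10018697783887 30.7650462697122
69 [ 536.  -322.1   69. ] [ 460.6 -367.    69. ] [ 498.3 -344.5   69. ] 87.77006030624462 30.76504626971221
tip axis at z60 [ 503.5 -335.1   60. ]
```

View pics/w2k.png

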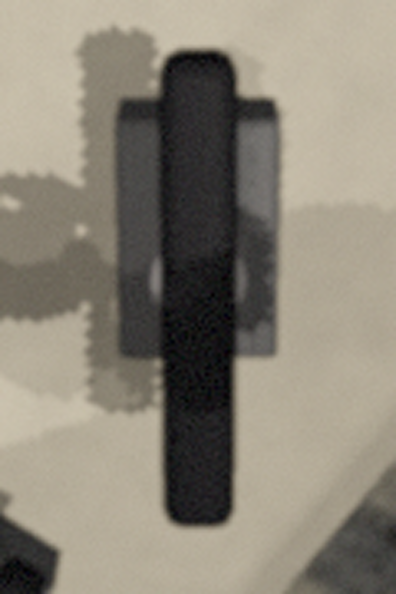

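```bash
cat >> h.py <<'E'
def plan2(way,grip,vmax=38,wmax=6.5,off=173.4):
    """way: (tip x,y,z, az) using the true tool axes; tip = TCP+off*Z"""
    p,R,s=pose(); 
    f=lambda R:np.degrees(np.arctan2(R[1,1],R[0,1]))
    print("t",round(s['time_s'],2),"tip",(p+off*R[:,2]).round(1),"az",round(f(R),1),"tilt",np.degrees(np.arccos(-R[2,2])).round(2),"F",np.array(s['ft_force']).round(1),"open",round(s['opening'],1),"q",np.array(s['qpos']).round(2))
    rows=[]; p=p+off*R[:,2]
    for (x,y,z,a) in way:
        d=np.array([x,y,z])-p; da=(a-f(R)+180)%360-180 if a is not None else 0
        k=max(1,int(np.ceil(max(np.linalg.norm(d)/vmax,abs(da)/wmax))))
        for i in range(k):
            st=R.T@(d/k); rows.append([[round(float(v),1) for v in st],round(float(-da/k),1),grip]); R=R@Ro.from_euler('z',-da/k,degrees=True).as_matrix()
        p=np.array([x,y,z])
    for i in range(0,len(rows),5): print(json.dumps(rows[i:i+5]))
E
python3 - <<'E'
from h import *
plan2([(497,-345.3,100,-59.2),(497,-345.3,53,-59.2)],85)
E
```

```text
t 2.83 tip [ 503.3 -336.4  165.9] az -59.1 tilt 0.69 F [0.  1.2 0.5] open 85.0 q [ 0.32  0.78  0.37  1.7  -0.4   0.74 -0.14]
[[[-5.2, 2.5, 32.9], 0.0, 85], [[-5.2, 2.5, 32.9], 0.0, 85], [[-0.2, 0.2, 23.5], -0.0, 85], [[-0.2, 0.2, 23.5], -0.0, 85]]
```

send_rows --commands '[[[-5,3,22],0,85],[[-5,3,22],0,85],[[0,0,20],0,85],[[0,0,0],0,85]]'

```text
time_s: 3.17
tool_pos: [500.6, -341.3, 275.9]
ee_rot: [-0.007, 0.962, 0.273, 0.005]
ft_force: [-0.3, 1.1, -1.0]
opening: 85.1
```

Run:
```python
from h import *
plan2([(497,-345.3,53,-59.2)],85,vmax=20)
```

```text
t 3.17 tip [ 501.7 -338.4  102.5] az -58.3 tilt 1.02 F [-0.3  1.1 -1. ] open 85.1 q [ 0.36  0.86  0.3   1.74 -0.44  0.61 -0.09]
[[[-2.8, 1.3, 16.5], 0.3, 85], [[-2.8, 1.3, 16.5], 0.3, 85], [[-2.8, 1.3, 16.5], 0.3, 85]]
```

send_rows --commands '[[[-2.8,1.5,16],0.3,85],[[-2.8,1.5,16],0.3,85],[[-2.8,1,14],0.3,85]]'

```text
time_s: 3.42
tool_pos: [499.7, -343.8, 235.5]
ee_rot: [-0.006, 0.963, 0.27, 0.01]
ft_force: [0.3, -0.4, 0.4]
opening: 85.3
```

Run:
```python
from h import *
plan2([(497,-345.3,53,-59.2)],85,vmax=20); snap("w3")
plan2([],0)
```

```text
t 3.42 tip [ 502.4 -340.8   62.1] az -58.6 tilt 1.32 F [ 0.3 -0.4  0.4] open 85.3 q [ 0.39  0.92  0.26  1.76 -0.47  0.53 -0.06]
[[[-7.1, 1.1, 9.0], 0.6, 85]]
t 3.47 tip [ 500.8 -340.    59.9] az -58.6 tilt 1.31 F [-1.1  0.3 -2.6] open 85.1 q [ 0.39  0.92  0.26  1.76 -0.47  0.53 -0.06]
```

View pics/w3.png

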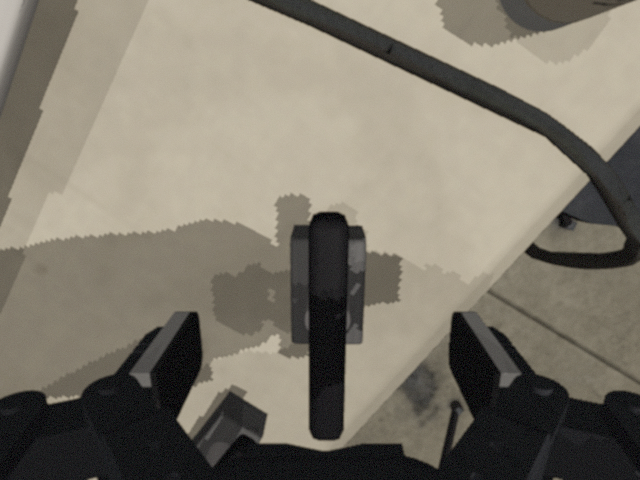

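send_rows --commands '[[[-4,1,6.5],0.5,85],[[-1,1,1],0,14],[[0,0,0],0,5],[[0,0,0],0,0],[[0,0,0],0,0]]'

```text
time_s: 3.88
tool_pos: [497.7, -345.2, 231.0]
ee_rot: [-0.007, 0.963, 0.269, 0.011]
ft_force: [0.0, -0.1, -0.8]
opening: 38.3
```

send_rows --commands '[[[0,0,0],0,0],[[0,0,0],0,0],[[0,0,0],0,0],[[0,0,0],0,0],[[0,0,0],0,0]]'

```text
time_s: 4.3
tool_pos: [498.4, -345.1, 232.7]
ee_rot: [-0.006, 0.963, 0.269, 0.012]
ft_force: [-0.0, 0.4, -1.3]
opening: 12.1
```

Run:
```python
from h import *
plan2([],0)
snap("w4"); plan2([],0)
```

```text
t 4.3 tip [ 501.9 -342.    59.4] az -58.8 tilt 1.55 F [-0.   0.4 -1.3] open 12.1 q [ 0.4   0.92  0.25  1.76 -0.47  0.52 -0.06]
t 4.35 tip [ 501.8 -342.    59.3] az -58.8 tilt 1.55 F [-0.1 -0.2 -1.8] open 11.9 q [ 0.4   0.92  0.25  1.76 -0.47  0.52 -0.06]
```

View pics/w4.png

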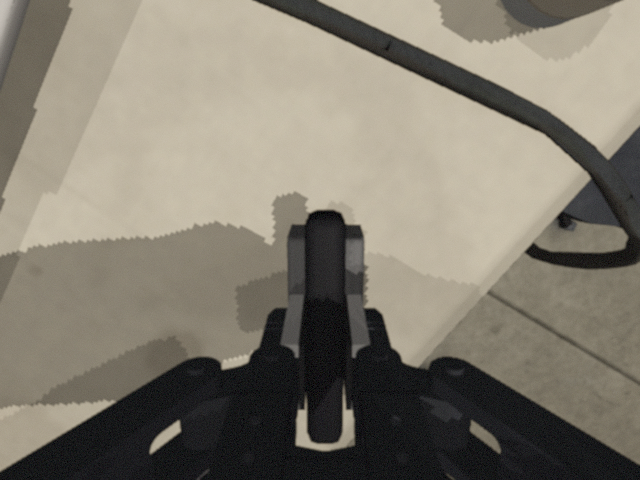

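Run:
```python
from h import *
np.set_printoptions(precision=1,suppress=True)
w=load("w4"); p,R,s=pose()
for z in (60,69):
  for u,v in [(325,211),(325,443)]:
    print(z,R.T@(atz(w,u,v,z)-p), atz(w,u,v,z))
```

```text
60 [ 39.8   0.1 173.8] [ 535.9 -321.4   60. ]
60 [-55.5   0.1 171.2] [ 454.4 -370.9   60. ]
69 [ 42.    0.1 164.8] [ 537.6 -320.5   69. ]
69 [-47.4   0.1 162.4] [ 461.2 -366.8   69. ]
```

Run:
```python
from h import *
plan2([(502,-342,110,-58.8),(440,-200,230,83)],0)
```

```text
t 4.35 tip [ 501.8 -342.    59.3] az -58.8 tilt 1.55 F [-0.1 -0.2 -1.8] open 11.9 q [ 0.4   0.92  0.25  1.76 -0.47  0.52 -0.06]
[[[0.7, -0.1, -25.3], 0.0, 0], [[0.7, -0.1, -25.3], 0.0, 0], [[1.1, -7.0, -5.4], -6.4, 0], [[1.9, -6.8, -5.4], -6.4, 0], [[2.6, -6.6, -5.4], -6.4, 0]]
[[[3.3, -6.3, -5.4], -6.4, 0], [[4.0, -5.8, -5.4], -6.4, 0], [[4.6, -5.4, -5.4], -6.4, 0], [[5.2, -4.8, -5.4], -6.4, 0], [[5.7, -4.2, -5.4], -6.4, 0]]
[[[6.2, -3.5, -5.4], -6.4, 0], [[6.5, -2.8, -5.4], -6.4, 0], [[6.8, -2.1, -5.4], -6.4, 0], [[7.0, -1.3, -5.4], -6.4, 0], [[7.1, -0.5, -5.4], -6.4, 0]]
[[[7.1, 0.3, -5.4], -6.4, 0], [[7.0, 1.1, -5.4], -6.4, 0], [[6.8, 1.9, -5.4], -6.4, 0], [[6.6, 2.6, -5.4], -6.4, 0], [[6.2, 3.4, -5.4], -6.4, 0]]
[[[5.8, 4.0, -5.4], -6.4, 0], [[5.3, 4.7, -5.4], -6.4, 0], [[4.8, 5.2, -5.4], -6.4, 0], [[4.2, 5.7, -5.4], -6.4, 0]]
```

send_rows --commands '[[[0,0,-15],0,0],[[0,0,-25],0,0],[[0,0,-25],0,0],[[0,0,-15],0,0]]'

```text
time_s: 4.68
tool_pos: [495.2, -345.1, 309.8]
ee_rot: [-0.011, 0.963, 0.269, 0.008]
ft_force: [0.7, -0.6, -1.3]
opening: 11.6
```

Run:
```python
from h import *
plan2([],0)
snap("w5"); snap("s5","side")
crop("pics/s5.png",240,250,400,400,"pics/s5c.png",4)
```

```text
t 4.68 tip [ 496.9 -340.6  136.5] az -58.8 tilt 1.57 F [ 0.7 -0.6 -1.3] open 11.6 q [ 0.36  0.81  0.33  1.73 -0.43  0.68 -0.1 ]
```

View pics/s5c.png

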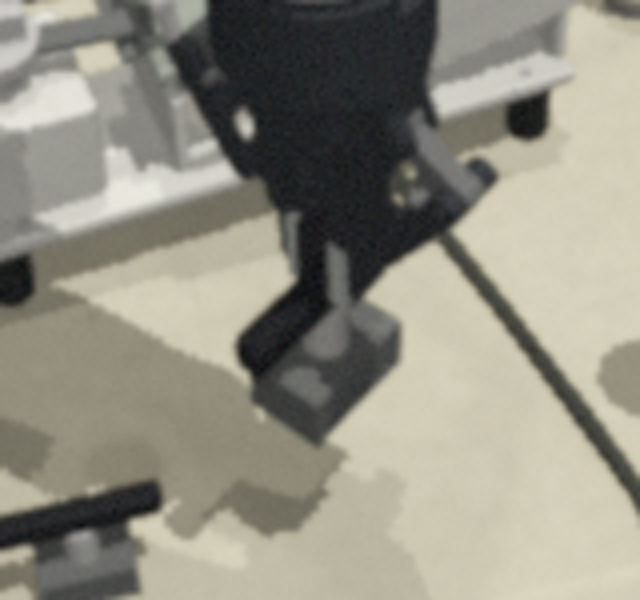

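View pics/w5.png

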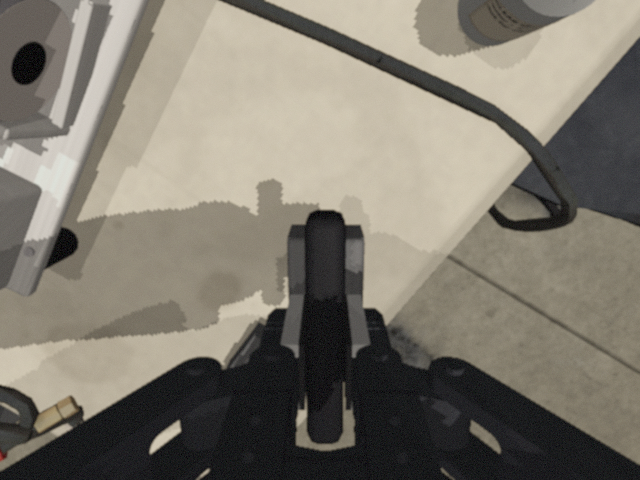

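Run:
```python
from h import *
plan2([(425,-180,230,83)],0,wmax=6.6)
```

```text
t 4.78 tip [ 497.9 -341.5  137.1] az -58.8 tilt 1.53 F [ 1.2  0.3 -2. ] open 12.1 q [ 0.36  0.81  0.33  1.73 -0.43  0.68 -0.1 ]
[[[1.1, -8.1, -4.1], -6.4, 0], [[2.0, -7.9, -4.1], -6.4, 0], [[2.8, -7.6, -4.1], -6.4, 0], [[3.7, -7.2, -4.1], -6.4, 0], [[4.5, -6.8, -4.1], -6.4, 0]]
[[[5.2, -6.2, -4.1], -6.4, 0], [[5.9, -5.6, -4.1], -6.4, 0], [[6.5, -4.9, -4.1], -6.4, 0], [[7.0, -4.2, -4.1], -6.4, 0], [[7.4, -3.4, -4.1], -6.4, 0]]
[[[7.7, -2.5, -4.1], -6.4, 0], [[8.0, -1.6, -4.1], -6.4, 0], [[8.1, -0.7, -4.1], -6.4, 0], [[8.1, 0.2, -4.1], -6.4, 0], [[8.0, 1.1, -4.1], -6.4, 0]]
[[[7.9, 2.0, -4.1], -6.4, 0], [[7.6, 2.9, -4.1], -6.4, 0], [[7.2, 3.7, -4.1], -6.4, 0], [[6.8, 4.5, -4.1], -6.4, 0], [[6.2, 5.2, -4.1], -6.4, 0]]
[[[5.6, 5.9, -4.1], -6.4, 0], [[4.9, 6.5, -4.1], -6.4, 0]]
```

send_rows --commands '[[[0,-4,-10],-6.5,0],[[0,-4,-12],-6.5,0],[[1,-4,-12],-6.5,0],[[3,-7,-10],-6.5,0],[[4.5,-7,-8],-6.5,0]]'

```text
time_s: 5.2
tool_pos: [480.0, -320.6, 357.0]
ee_rot: [-0.011, 0.843, 0.538, 0.009]
ft_force: [-0.1, -0.3, -0.7]
opening: 12.0
```

send_rows --commands '[[[5,-6.5,-8],-6.5,0],[[6,-6,-8],-6.5,0],[[6.5,-5,-8],-6.5,0],[[7,-4,-6],-6.5,0],[[7.5,-3.5,-4],-6.5,0]]'

```text
time_s: 5.62
tool_pos: [459.4, -281.7, 387.4]
ee_rot: [-0.013, 0.647, 0.762, 0.012]
ft_force: [-0.2, 0.2, -1.3]
opening: 12.0
```

Run:
```python
from h import *
plan2([(425,-180,230,83)],0,wmax=6.6)
```

```text
t 5.62 tip [ 458.7 -275.8  214.1] az 9.3 tilt 1.96 F [-0.2  0.2 -1.3] open 12.0 q [ 0.46  0.6   0.02  1.84 -0.06  0.72  0.68]
[[[8.4, -1.5, -1.0], -6.1, 0], [[8.5, -0.6, -1.0], -6.1, 0], [[8.5, 0.3, -1.0], -6.1, 0], [[8.4, 1.2, -1.0], -6.1, 0], [[8.2, 2.1, -1.0], -6.1, 0]]
[[[8.0, 3.0, -1.0], -6.1, 0], [[7.6, 3.8, -1.0], -6.1, 0], [[7.1, 4.6, -1.0], -6.1, 0], [[6.6, 5.4, -1.0], -6.1, 0], [[6.0, 6.0, -1.0], -6.1, 0]]
[[[5.3, 6.6, -1.0], -6.1, 0], [[4.6, 7.2, -1.0], -6.1, 0]]
```

send_rows --commands '[[[8,-1.5,-1.5],-6.2,0],[[8.5,-0.5,-1.5],-6.2,0],[[8.5,0,-1.5],-6.2,0],[[8.5,1,-1.5],-6.2,0],[[8,2,-1.5],-6.2,0]]'

```text
time_s: 6.03
tool_pos: [442.0, -239.8, 391.2]
ee_rot: [-0.013, 0.407, 0.913, 0.016]
ft_force: [-0.2, 0.9, -1.1]
opening: 11.8
```

send_rows --commands '[[[8,3,-1.5],-6.2,0],[[7.5,4,-1.5],-6.2,0],[[7,4.5,-1.5],-6.2,0],[[6.5,5.5,-1.5],-6.2,0],[[6,6,-1.5],-6.2,0]]'

```text
time_s: 6.45
tool_pos: [423.9, -197.8, 395.0]
ee_rot: [-0.013, 0.133, 0.991, 0.023]
ft_force: [-0.7, -0.6, -1.0]
opening: 12.1
```

Run:
```python
from h import *
plan2([(409,-156,230,83.7)],0,wmax=6.6); snap("w6"); snap("s6","side"); snap("c6","scene"); plan2([],0)
```

```text
t 6.45 tip [ 420.6 -189.4  221.9] az 74.6 tilt 3.01 F [-0.7 -0.6 -1. ] open 12.1 q [ 0.57  0.52 -0.34  2.01  0.2   0.67  1.42]
[[[10.1, 14.7, -3.1], -4.5, 0], [[8.9, 15.5, -3.1], -4.5, 0]]
t 6.6 tip [ 420.8 -189.7  222.2] az 74.2 tilt 2.99 F [ 0.7 -0.4 -2.5] open 12.2 q [ 0.57  0.52 -0.33  2.01  0.2   0.67  1.41]
```

View pics/w6.png

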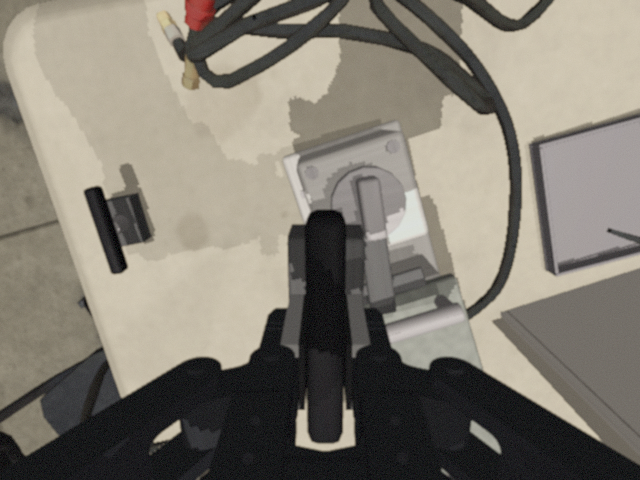

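```bash
cat >> h.py <<'E'
M=np.array([[0,1,0],[-0.956,0,-0.294],[-0.294,0,0.956]])
def keyst():
    V=load("w4")['view']; R0=V[:3,:3].T@M
    U,_,Vt=np.linalg.svd(R0); R0=U@Vt
    dn=R0.T@np.array([0,0,-1.]); p,R,s=pose()
    c=p+R@np.array([-4,0,173.8]); d=R@dn
    print("key bar ctr",c.round(1),"socket roof",(c+41*d).round(1),"foot",(c+60*d).round(1),"tilt",np.degrees(np.arccos(-d[2])).round(2),"bar az",np.degrees(np.arctan2(R[1,0],R[0,0])).round(1)-180)
    return c,d
E
python3 - <<'E'
from h import *
np.set_printoptions(precision=1,suppress=True)
keyst()
w=load("w6"); crop("pics/w6.png",270,110,470,330,"pics/w6c.png",2.7)
E
```

```text
key bar ctr [ 424.6 -190.8  221.6] socket roof [ 425.  -188.9  180.7] foot [ 425.1 -188.1  161.7] tilt 2.65 bar az -15.699999999999989
```

View pics/w6c.png

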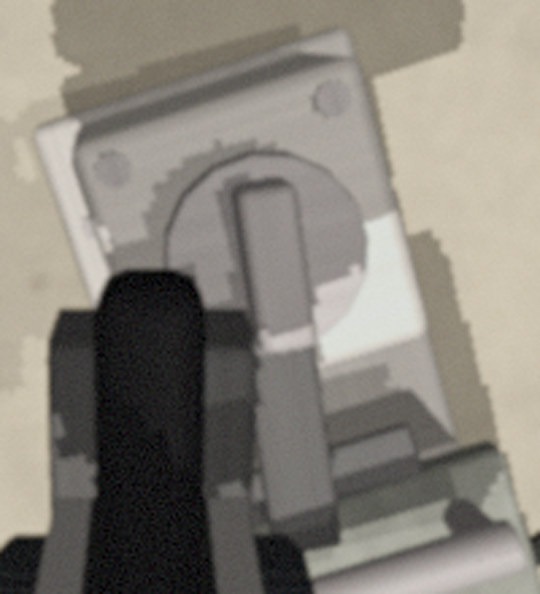

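Run:
```python
from h import *
np.set_printoptions(precision=1,suppress=True)
w=load("w6"); f=lambda x,y:(270+x/2.7,110+y/2.7)
print(atz(w,*f(276,262),138.5),[atz(w,*f(*p),138.5) for p in [(247,183),(295,183),(316,330),(262,345)]])
a,b=[atz(w,*f(*p),128) for p in [(258,345),(275,525)]];print(np.degrees(np.arctan2(*(b-a)[1::-1])))
a,b=[atz(w,*f(*p),138.5) for p in [(268,183),(286,338)]];print(np.degrees(np.arctan2(*(b-a)[1::-1])))
c1=load("w1"); L=lambda x,y:(180+x/4,50+y/4)
print(trin([(w,f(276,262)),(c1,L(222,458)),(viewer.camera_info("side"),(200+145/4,180+298/4)),(viewer.camera_info("scene"),(290+498/4,170+285/4))]))
```

```text
[ 403.8 -154.9  138.5] [array([ 386.8, -156.7,  138.5]), array([ 389.4, -147.5,  138.5]), array([ 419.9, -150.3,  138.5]), array([ 420. , -161.8,  138.5])]
-8.712134943087722
-7.150510523607642
(array([ 405.2, -155.7,  138.3]), [1.5, 0.6, 1.1, 1.2])
```

```bash
cat >> h.py <<'E'
def seat(target,barAz,z=None,k=1,show=True):
    c,d=keyst(); p,R,s=pose(); ft=c+60*d; az=np.degrees(np.arctan2(R[1,0],R[0,0]))-180
    # pivot = foot; rotate about tool z by da (ccw) about TCP axis shifts foot: account
    da=barAz-az; R2=R@Ro.from_euler('z',-da,degrees=True).as_matrix()
    off=R.T@(ft-p); ft2=p+R2@off
    D=np.array([target[0]-ft2[0],target[1]-ft2[1],(z-ft[2]) if z is not None else 0])
    print("world D",D.round(1),"tool",(R.T@D).round(1),"turn",round(-da,1),"tilt",np.degrees(np.arccos(-R[2,2])).round(2),"F",np.array(s['ft_force']).round(1),"q7",round(s['qpos'][6],2),"t",round(s['time_s'],2))
E
python3 -c "
from h import *
seat((405.2,-155.6),-7,162)"
```

```text
key bar ctr [ 424.6 -190.8  221.6] socket roof [ 425.  -188.9  180.7] foot [ 425.1 -188.1  161.7] tilt 2.65 bar az -15.699999999999989
world D [-20.1  31.6   0.3] tool [27.9 24.9  1.6] turn -8.7 tilt 2.99 F [ 0.7 -0.4 -2.5] q7 1.41 t 6.6
```

send_rows --commands '[[[10,8,0],-3,0],[[9,8,0.5],-3,0],[[7.5,8,0.5],-2.7,0]]'

```text
time_s: 6.85
tool_pos: [404.5, -170.9, 394.6]
ee_rot: [-0.01, 0.065, 0.998, 0.023]
ft_force: [0.5, 0.0, -1.5]
opening: 12.2
```

```bash
python3 -c "
from h import *
seat((405.2,-155.6),-7,150)"
```

```text
key bar ctr [ 405.6 -163.1  221. ] socket roof [ 406.  -161.1  180. ] foot [ 406.2 -160.2  161. ] tilt 2.86 bar az -7.400000000000006
world D [ -1.    4.5 -11. ] tool [ 1.4  3.9 11.2] turn -0.4 tilt 2.9 F [ 0.5  0.  -1.5] q7 1.47 t 6.85
```

send_rows --commands '[[[1,4,6],-0.4,0],[[0,0.5,5],0,0]]'

```text
time_s: 7.02
tool_pos: [402.8, -164.1, 383.5]
ee_rot: [-0.01, 0.06, 0.998, 0.024]
ft_force: [0.0, 0.0, -2.3]
opening: 12.0
```

```bash
python3 -c "
from h import *
seat((405.2,-155.6),-7,150)
snap('w7');snap('s7','side');snap('c7','scene')
crop('pics/s7.png',200,170,320,290,'pics/s7c.png',5)
crop('pics/c7.png',350,170,470,290,'pics/c7c.png',5)
a=cv2.imread('pics/s7c.png');b=cv2.imread('pics/c7c.png');cv2.imwrite('pics/sc7.png',cv2.resize(np.hstack([a,b]),(800,400)))
seat((405.2,-155.6),-7,150)
"
```

```text
key bar ctr [ 403.9 -156.2  209.9] socket roof [ 404.3 -154.1  168.9] foot [ 404.5 -153.2  149.9] tilt 2.9 bar az -6.900000000000006
world D [ 0.7 -2.4  0.1] tool [-1.  -2.3 -0.2] turn 0.1 tilt 2.93 F [ 0.   0.  -2.3] q7 1.46 t 7.02
key bar ctr [ 404.  -157.1  209.8] socket roof [ 404.4 -155.   168.9] foot [ 404.6 -154.1  149.9] tilt 2.87 bar az -7.0
world D [ 0.6 -1.5  0.1] tool [-0.8 -1.4 -0.2] turn 0.0 tilt 2.94 F [ 0.7  0.4 -1.9] q7 1.46 t 7.17
```

View pics/sc7.png

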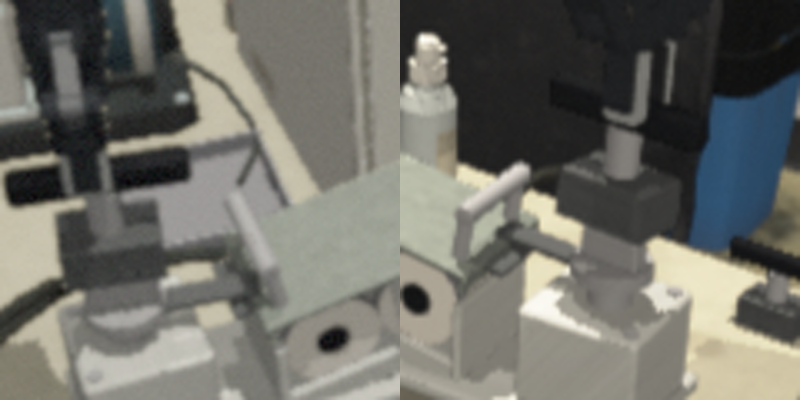

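View pics/w7.png

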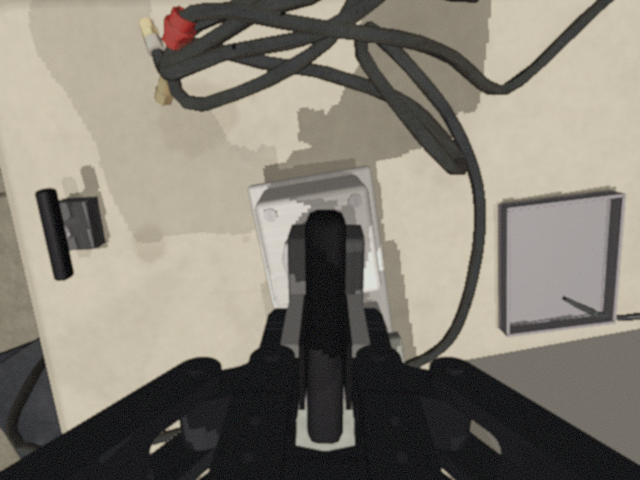

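send_rows --commands '[[[-0.5,-1.5,5],0,0],[[0,0,5],0,0],[[0,0,4],0,0],[[0,0,4],0,0]]'

```text
time_s: 7.5
tool_pos: [404.6, -167.1, 364.3]
ee_rot: [-0.009, 0.063, 0.998, 0.023]
ft_force: [0.2, 1.2, -1.1]
opening: 12.1
```

```bash
python3 -c "
from h import *
seat((405.2,-155.6),-7,122)"
```

```text
key bar ctr [ 406.1 -159.5  190.6] socket roof [ 406.6 -157.5  149.7] foot [ 406.8 -156.6  130.7] tilt 2.83 bar az -7.199999999999989
world D [-1.6  1.  -8.7] tool [1.6 0.4 8.8] turn -0.2 tilt 2.8 F [ 0.2  1.2 -1.1] q7 1.44 t 7.5
```

send_rows --commands '[[[1,0.5,4],0,0],[[0.5,0,4],0,0],[[0,0,3],0,0]]'

```text
time_s: 7.75
tool_pos: [404.7, -163.7, 358.4]
ee_rot: [-0.006, 0.062, 0.998, 0.022]
ft_force: [-12.8, 0.6, 61.6]
opening: 12.0
```

```bash
python3 -c "
from h import *
seat((405.2,-155.6),-7,122)"
```

```text
key bar ctr [ 407.2 -156.4  184.7] socket roof [ 408.  -154.5  143.8] foot [ 408.3 -153.7  124.8] tilt 2.84 bar az -7.099999999999994
world D [-3.1 -1.9 -2.8] tool [ 2.8 -2.4  2.7] turn -0.1 tilt 2.61 F [-12.8   0.6  61.6] q7 1.42 t 7.75
```

send_rows --commands '[[[0,0,-1],0,0],[[0,0.4,0],5,0],[[0,0.4,0],5,0]]'

```text
time_s: 8.0
tool_pos: [403.5, -162.3, 361.6]
ee_rot: [-0.007, 0.151, 0.988, 0.02]
ft_force: [-0.4, 0.4, -4.9]
opening: 12.2
```

```bash
python3 -c "
from h import *
seat((405.2,-155.6),-7,122)
p,R,s=pose(); print(s['wrist_torque'])"
```

```text
key bar ctr [ 405.9 -156.1  187.9] socket roof [ 406.7 -154.5  146.9] foot [ 407.1 -153.8  127.9] tilt 2.47 bar az -17.30000000000001
world D [-2.  -2.8 -5.9] tool [ 1.  -3.5  5.8] turn -10.3 tilt 2.49 F [-0.4  0.4 -4.9] q7 1.3 t 8.0
[ 0.03405673 -0.12134401  0.04591945]
```

send_rows --commands '[[[0.5,-1,1.5],6,0],[[0,0,1.2],6,0],[[0,0.4,1],6,0],[[0,0.4,0.5],6,0]]'

```text
time_s: 8.33
tool_pos: [404.1, -160.5, 359.1]
ee_rot: [-0.009, 0.361, 0.932, 0.019]
ft_force: [-2.4, 0.0, 9.0]
opening: 11.8
```

```bash
python3 -c "
from h import *
seat((405.2,-155.6),-41,124)
p,R,s=pose(); print(s['wrist_torque'])"
```

```text
key bar ctr [ 406.6 -155.8  185.3] socket roof [ 407.4 -154.6  144.3] foot [ 407.8 -154.1  125.3] tilt 1.97 bar az -42.30000000000001
world D [-2.7 -1.6 -1.3] tool [ 0.9 -3.   1.3] turn -1.3 tilt 2.46 F [-2.4  0.   9. ] q7 1.01 t 8.33
[-0.26842658  0.6333082   0.11168976]
```

send_rows --commands '[[[0,-0.4,0.3],6,0],[[0,0,0.5],6,0],[[0,0.2,0.5],6,0],[[0,0.3,0.5],6,0],[[0,0.3,0.5],6,0]]'

```text
time_s: 8.75
tool_pos: [405.0, -159.4, 359.1]
ee_rot: [-0.011, 0.599, 0.8, 0.017]
ft_force: [-2.5, 0.4, 8.6]
opening: 11.9
```

```bash
python3 -c "
from h import *
seat((405.2,-155.6),-88,125)
p,R,s=pose(); print(s['wrist_torque'])"
```

```text
key bar ctr [ 406.4 -156.2  185.3] socket roof [ 407.  -155.5  144.3] foot [ 407.3 -155.2  125.3] tilt 1.2 bar az -73.6
world D [-0.7 -0.1 -0.3] tool [ 0.1 -0.7  0.3] turn 14.4 tilt 2.34 F [-2.5  0.4  8.6] q7 0.65 t 8.75
[-0.04733381  0.38841672  0.12145611]
```

send_rows --commands '[[[0,0.2,0.4],6,0],[[0,0.2,0.4],6,0],[[0,0.2,0.4],5,0],[[0,0,0.4],5,0]]'

```text
time_s: 9.08
tool_pos: [405.7, -159.1, 359.2]
ee_rot: [-0.013, 0.747, 0.664, 0.015]
ft_force: [-1.0, 0.5, 6.6]
opening: 12.4
```

```bash
python3 -c "
from h import *
seat((405.2,-155.6),-88,125)
p,R,s=pose(); print(s['wrist_torque'])"
```

```text
key bar ctr [ 406.2 -156.4  185.3] socket roof [ 406.4 -155.9  144.3] foot [ 406.6 -155.7  125.3] tilt 0.73 bar az -96.7
world D [-2.2  0.1 -0.3] tool [-0.2 -2.2  0.3] turn -8.7 tilt 2.22 F [-1.   0.5  6.6] q7 0.4 t 9.08
[-0.00198411  0.12923856  0.1154884 ]
```

send_rows --commands '[[[0,0.2,0.4],4,0],[[0,0.2,0.4],4,0]]'

```text
time_s: 9.25
tool_pos: [406.1, -158.7, 359.2]
ee_rot: [-0.013, 0.792, 0.611, 0.013]
ft_force: [-1.6, -0.5, 8.4]
opening: 11.9
```

```bash
python3 -c "
from h import *
seat((405.2,-155.6),-88,125)
p,R,s=pose(); print(s['wrist_torque'])"
```

```text
key bar ctr [ 406.  -156.2  185.3] socket roof [ 406.1 -155.8  144.3] foot [ 406.2 -155.6  125.3] tilt 0.57 bar az -104.7
world D [-2.6  0.1 -0.3] tool [-0.5 -2.6  0.3] turn -16.7 tilt 2.14 F [-1.6 -0.5  8.4] q7 0.31 t 9.25
[-0.17819555  0.36097624  1.74805119]
```

send_rows --commands '[[[0,0,0],-1,0],[[0,0,0],0,30],[[0,0,0],0,60],[[0,0,-1],0,80],[[0,0,-1],0,80]]'

```text
time_s: 9.67
tool_pos: [406.2, -158.0, 360.9]
ee_rot: [-0.012, 0.785, 0.619, 0.013]
ft_force: [-0.1, 1.3, -0.2]
opening: 60.3
```

send_rows --commands '[[[0,0,-15],0,80],[[0,0,-25],0,80],[[0,0,-25],0,80]]'

```text
time_s: 9.92
tool_pos: [404.8, -160.2, 424.0]
ee_rot: [-0.017, 0.786, 0.618, 0.01]
ft_force: [0.5, 0.7, 0.4]
opening: 80.2
```

```bash
python3 -c "
from h import *
plan2([],0); snap('w8');snap('s8','side');snap('c8','scene')
crop('pics/s8.png',200,170,320,290,'pics/s8c.png',5)
crop('pics/c8.png',350,170,470,290,'pics/c8c.png',5)
a=cv2.imread('pics/s8c.png');b=cv2.imread('pics/c8c.png');cv2.imwrite('pics/sc8.png',cv2.resize(np.hstack([a,b]),(800,400)))
"
```

```text
t 9.92 tip [ 403.9 -153.5  250.7] az -13.6 tilt 2.25 F [0.5 0.7 0.4] open 80.2 q [ 0.13  0.43  0.23  2.09 -0.21  0.66  0.27]
```

View pics/sc8.png

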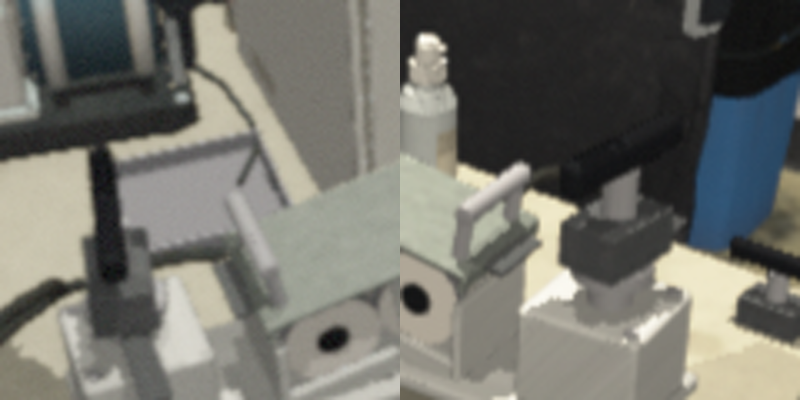

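View pics/w8.png

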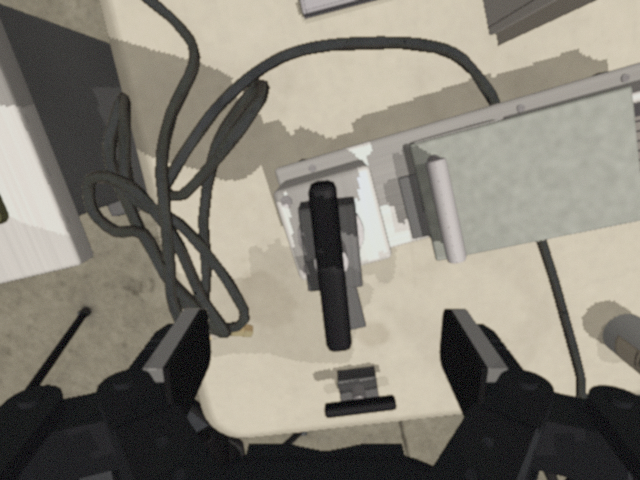

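```bash
python3 -c "
from h import *
crop('pics/w8.png',380,120,560,280,'pics/w8h.png',4.4)"
```

```text
(no output)
```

View pics/w8h.png

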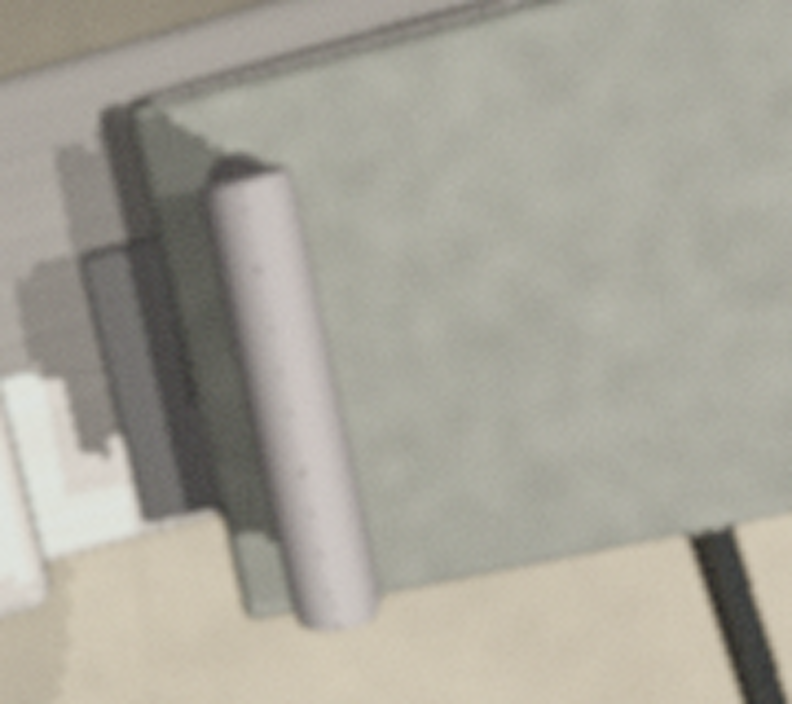

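```bash
python3 -c "
from h import *
w8=load('w8');w1=load('w1');s=load('s8');c=load('c8')
g=lambda x,y:(380+x/4.4,120+y/4.4)
print(trin([(w8,g(293,398)),(w1,(322.5,107.5)),(s,(277,243.75)),(c,(378,228.75))]))
print(trin([(s,(277,243.75)),(c,(378,228.75))]), trin([(w8,g(293,398)),(w1,(322.5,107.5))]))
for z in (139,143):
  a,b=atz(w8,*g(250,178),z),atz(w8,*g(340,612),z); print(z,a,b,np.linalg.norm(a-b),np.degrees(np.arctan2(a[0]-b[0],b[1]-a[1])+np.pi))
  print(atz(w8,*g(293,398),z),atz(w1,322.5,107.5,z))
plan2([(479,-154,190,1.5)],80)
"
```

```text
(array([ 478.2, -153.8,  140.2]), [0.6, 2.2, 2.6, 2.3])
(array([ 479.2, -157. ,  140.5]), [1.1, 1.1]) (array([ 477.2, -151.9,  144.3]), [0.2, 0.2])
139 [ 477.51762113 -122.31258913  139.        ] [ 479.5812441  -185.76205371  139.        ] 63.483014227020604 1.8628245895594804
[ 478.18084669 -153.43956019  139.        ] [ 477.33072874 -151.75271556  139.        ]
143 [ 476.64480855 -121.75474191  143.        ] [ 478.67619677 -184.2130962   143.        ] 62.49137987008308 1.862824589559506
[ 477.29767422 -152.39549514  143.        ] [ 477.36542855 -151.73981219  143.        ]
t 10.07 tip [ 405.8 -154.1  251.6] az -13.6 tilt 2.12 F [ 0.2  0.5 -0.6] open 80.3 q [ 0.13  0.43  0.23  2.09 -0.21  0.66  0.27]
[[[5.0, 23.9, 20.6], -5.0, 80], [[2.9, 24.2, 20.6], -5.0, 80], [[0.8, 24.4, 20.6], -5.0, 80]]
```

send_rows --commands '[[[5,24,5],-5,45],[[3,24,12],-5,45],[[1,24.5,20],-5,45]]'

```text
time_s: 10.32
tool_pos: [476.2, -162.0, 388.5]
ee_rot: [-0.013, 0.697, 0.716, 0.014]
ft_force: [0.3, 0.3, 0.7]
opening: 45.9
```

```bash
python3 -c "
from h import *
plan2([(478,-153.5,160,1.5),(478,-153.5,131,1.5)],45,vmax=20)
"
```

```text
t 10.32 tip [ 476.4 -155.6  215.2] az 1.5 tilt 2.13 F [0.3 0.3 0.7] open 45.9 q [ 0.17  0.56  0.13  1.95 -0.17  0.65  0.44]
[[[-0.0, 0.5, 18.4], 0.0, 45], [[-0.0, 0.5, 18.4], 0.0, 45], [[-0.0, 0.5, 18.4], 0.0, 45], [[-0.5, -0.0, 14.5], 0.0, 45], [[-0.5, -0.0, 14.5], 0.0, 45]]
```

send_rows --commands '[[[0,0.5,15],0,45],[[0,0.5,18],0,45],[[0,0.5,18],0,45]]'

```text
time_s: 10.57
tool_pos: [483.1, -159.4, 332.6]
ee_rot: [-0.011, 0.695, 0.719, 0.016]
ft_force: [0.2, -0.1, -0.0]
opening: 44.8
```

```bash
python3 -c "
from h import *
plan2([(478,-153.5,131,1.5)],45,vmax=20);snap('w9')
plan2([(478,-153.5,131,1.5)],45,vmax=20);snap('s9','side')
crop('pics/s9.png',200,140,360,280,'pics/s9c.png',4)
"
```

```text
t 10.57 tip [ 484.3 -152.7  159.4] az 1.9 tilt 2.23 F [ 0.2 -0.1 -0. ] open 44.8 q [ 0.18  0.66  0.09  1.99 -0.2   0.51  0.46]
[[[-0.8, -3.2, 14.1], 0.2, 45], [[-0.8, -3.2, 14.1], 0.2, 45]]
t 10.62 tip [ 481.9 -151.9  156.2] az 1.9 tilt 2.31 F [-0.7  0.  -2.3] open 44.8 q [ 0.18  0.66  0.09  1.99 -0.2   0.51  0.46]
[[[-1.3, -2.0, 12.6], 0.2, 45], [[-1.3, -2.0, 12.6], 0.2, 45]]
```

View pics/w9.png

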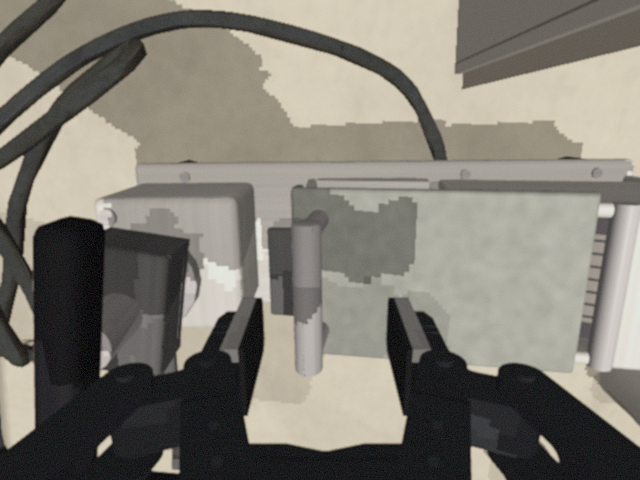

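View pics/s9c.png

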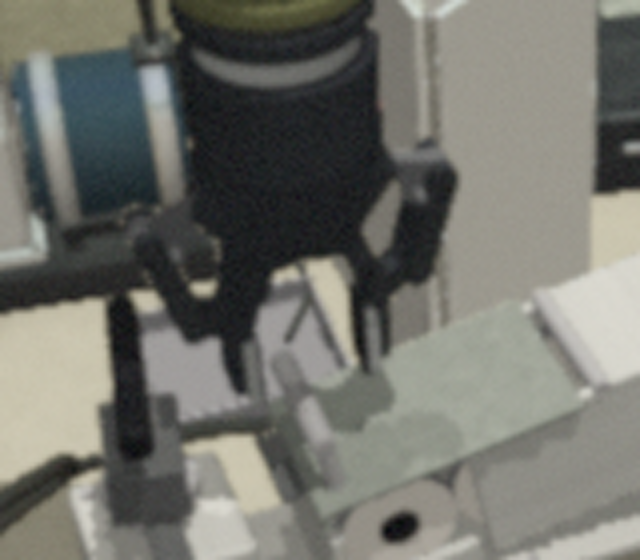

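send_rows --commands '[[[1,-2.5,14],0,45],[[1,-2.5,12],0,40],[[0,0,0],0,5],[[0,0,0],0,0],[[0,0,0],0,0]]'

```text
time_s: 11.08
tool_pos: [477.0, -156.7, 305.6]
ee_rot: [-0.014, 0.696, 0.718, 0.015]
ft_force: [4.3, 0.1, -5.3]
opening: 9.9
```

send_rows --commands '[[[0,0,0],0,0],[[0,0,0],0,0]]'

```text
time_s: 11.25
tool_pos: [477.0, -156.6, 306.6]
ee_rot: [-0.014, 0.695, 0.718, 0.015]
ft_force: [1.1, -0.5, -5.0]
opening: 9.7
```

```bash
python3 -c "
from h import *
plan2([(478,-153.5,131,1.5)],0,vmax=20);snap('w10')
"
```

```text
t 11.25 tip [ 477.2 -149.6  133.3] az 1.8 tilt 2.32 F [ 1.1 -0.5 -5. ] open 9.7 q [ 0.19  0.7   0.08  2.03 -0.21  0.44  0.47]
[[[-4.0, 0.6, 2.2], 0.3, 0]]
```

View pics/w10.png

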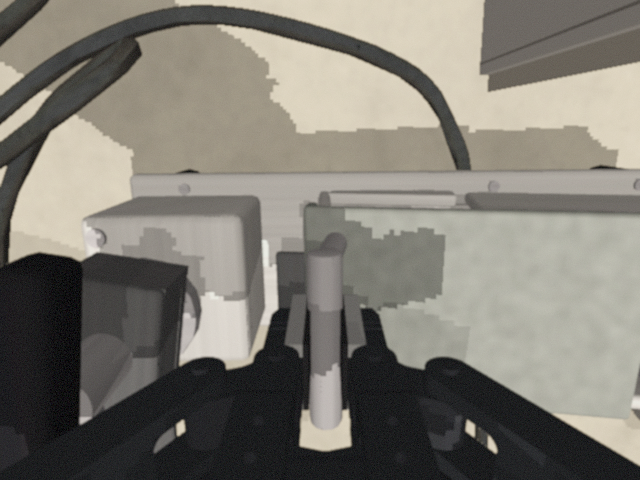

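send_rows --commands '[[[0,1.6,-11],0,0],[[0,2.9,-13],0,0],[[0,4.3,-12.7],0,0]]'

```text
time_s: 11.55
tool_pos: [485.2, -156.7, 342.2]
ee_rot: [-0.016, 0.695, 0.719, 0.014]
ft_force: [5.9, 1.8, -10.7]
opening: 10.0
```

```bash
python3 -c "
from h import *
plan2([],0)
p,R,s=pose(); print(s['wrist_torque'])"
```

```text
t 11.55 tip [ 484.5 -149.3  169. ] az 1.9 tilt 2.47 F [  5.9   1.8 -10.7] open 10.0 q [ 0.17  0.64  0.1   1.97 -0.2   0.55  0.46]
[ 0.16101916 -1.02423399  0.04121805]
```

send_rows --commands '[[[0,5,-12.4],0,0],[[0,6.2,-11.8],0,0],[[0,7.4,-11],0,0],[[0,8.4,-10.2],0,0]]'

```text
time_s: 11.88
tool_pos: [512.7, -156.0, 388.6]
ee_rot: [-0.018, 0.695, 0.719, 0.014]
ft_force: [3.6, 0.0, -10.4]
opening: 10.0
```

```bash
python3 -c "
from h import *
plan2([],0)
p,R,s=pose(); print(s['wrist_torque'])"
```

```text
t 11.88 tip [ 511.6 -148.1  215.4] az 2.0 tilt 2.62 F [  3.6   0.  -10.4] open 10.0 q [ 0.14  0.6   0.13  1.85 -0.18  0.72  0.42]
[-0.20425142 -0.49482931  0.03968603]
```

send_rows --commands '[[[0,9.8,-9.2],0,0],[[0,10.7,-8],0,0],[[0,11.5,-6.9],0,0],[[0,12,-5.6],0,0]]'

```text
time_s: 12.22
tool_pos: [551.5, -155.1, 416.5]
ee_rot: [-0.028, 0.695, 0.719, 0.007]
ft_force: [-5.2, 0.9, -2.9]
opening: 9.1
```

```bash
python3 -c "
from h import *
plan2([],0)
snap('s11','side');snap('w11')
p,R,s=pose(); print(s['wrist_torque'])
crop('pics/s11.png',220,100,380,280,'pics/s11c.png',3.3)"
```

```text
t 12.22 tip [ 546.4 -146.6  243.4] az 2.0 tilt 3.28 F [-5.2  0.9 -2.9] open 9.1 q [ 0.12  0.62  0.15  1.7  -0.17  0.87  0.39]
[0.25055762 1.3018706  0.17038397]
```

View pics/s11c.png

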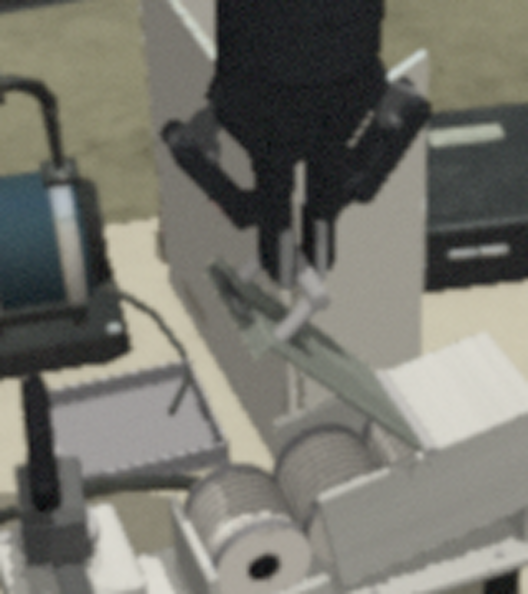

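View pics/w11.png

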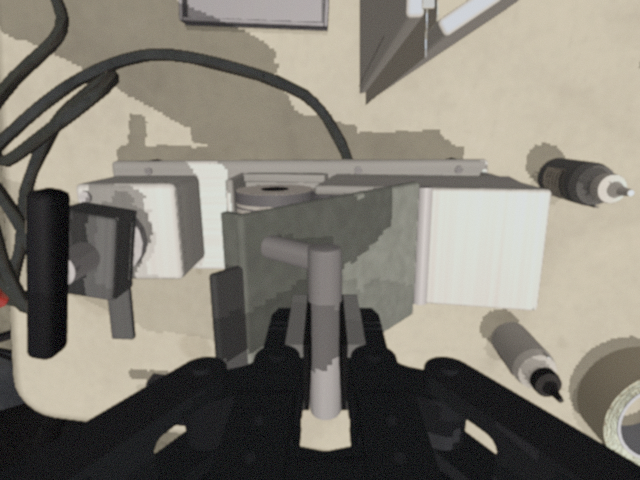

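send_rows --commands '[[[0,13,-3],0,0],[[0,13,-2.5],0,0]]'

```text
time_s: 12.48
tool_pos: [570.3, -155.1, 423.1]
ee_rot: [-0.037, 0.695, 0.718, 0.001]
ft_force: [-12.2, 2.0, 15.4]
opening: 9.7
```

```bash
python3 -c "
from h import *
plan2([],0)
p,R,s=pose(); print(s['wrist_torque'])"
```

```text
t 12.48 tip [ 561.4 -146.   250.2] az 1.9 tilt 4.22 F [-12.2   2.   15.4] open 9.7 q [ 0.11  0.64  0.16  1.63 -0.16  0.95  0.37]
[0.3516821  3.32542329 0.21812514]
```

send_rows --commands '[[[0,2,0],0,20],[[0,4,2],0,30],[[0,4,1],0,30]]'

```text
time_s: 12.73
tool_pos: [579.7, -155.2, 421.8]
ee_rot: [-0.036, 0.696, 0.717, 0.001]
ft_force: [-0.0, 0.4, 0.7]
opening: 29.9
```

```bash
python3 -c "
from h import *
plan2([],0);snap('w12');snap('s12','side')
p,R,s=pose(); print(s['wrist_torque'])
crop('pics/s12.png',240,100,400,260,'pics/s12c.png',3.7)"
```

```text
t 12.73 tip [ 571.1 -146.2  248.8] az 1.8 tilt 4.13 F [-0.   0.4  0.7] open 29.9 q [ 0.11  0.65  0.16  1.61 -0.17  0.96  0.37]
[-0.03630186 -0.02040566 -0.00205075]
```

View pics/s12c.png

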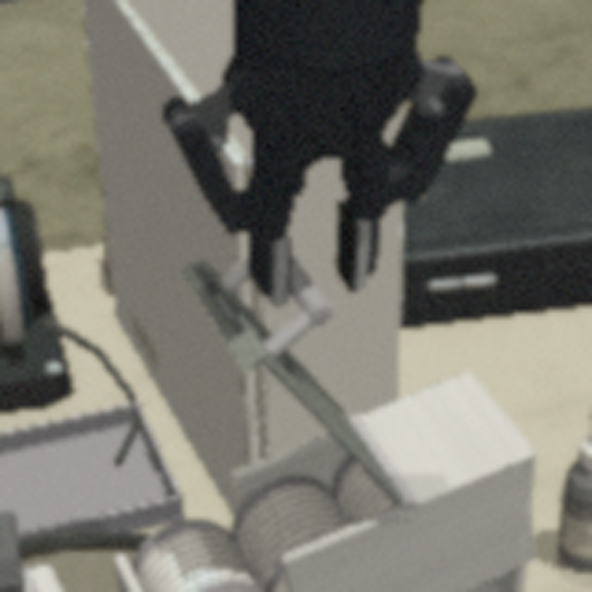

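View pics/w12.png

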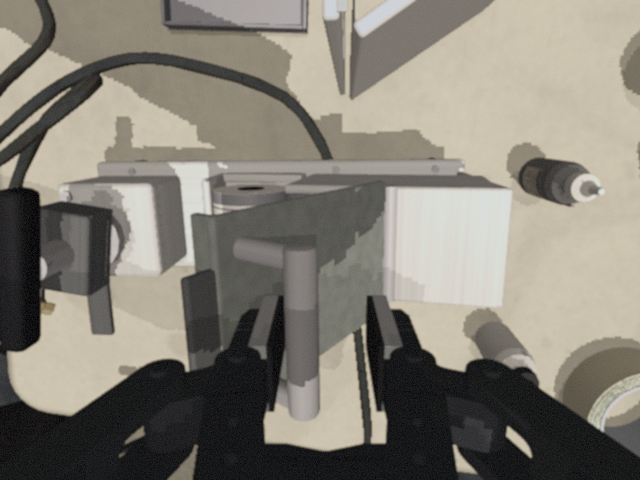

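send_rows --commands '[[[0,1,5],0,30],[[0,2,4],0,30],[[0,5,1],0,30]]'

```text
time_s: 13.08
tool_pos: [584.6, -155.2, 410.0]
ee_rot: [-0.039, 0.696, 0.716, -0.002]
ft_force: [-4.0, -0.1, 3.5]
opening: 30.1
```

```bash
python3 -c "
from h import *
plan2([],0)
p,R,s=pose(); print(s['wrist_torque'])"
```

```text
t 13.08 tip [ 574.5 -146.2  237.1] az 1.7 tilt 4.49 F [-4.  -0.1  3.5] open 30.1 q [ 0.11  0.67  0.16  1.6  -0.17  0.95  0.36]
[-0.03102741  0.98429437  0.04622572]
```

send_rows --commands '[[[0,8,-2.5],0,30],[[0,10,-1.5],0,30],[[0,10,-1],0,30]]'

```text
time_s: 13.33
tool_pos: [609.9, -155.2, 411.0]
ee_rot: [-0.045, 0.697, 0.715, -0.006]
ft_force: [-4.0, -0.5, 1.8]
opening: 30.1
```

```bash
python3 -c "
from h import *
plan2([],0)
p,R,s=pose(); print(s['wrist_torque'])"
```

```text
t 13.33 tip [ 597.4 -145.8  238.3] az 1.6 tilt 5.15 F [-4.  -0.5  1.8] open 30.1 q [ 0.1   0.71  0.16  1.51 -0.17  1.01  0.35]
[-0.03189675  0.66889372  0.08071389]
```

send_rows --commands '[[[0,11,-1.5],0,30],[[0,11,-0.5],0,30],[[0,11,0],0,30]]'

```text
time_s: 13.58
tool_pos: [642.4, -154.7, 409.9]
ee_rot: [-0.048, 0.698, 0.715, -0.008]
ft_force: [-9.4, 2.3, 16.0]
opening: 29.7
```

```bash
python3 -c "
from h import *
plan2([],0);snap('s13','side');snap('w13')
p,R,s=pose(); print(s['wrist_torque'])
crop('pics/s13.png',240,80,400,260,'pics/s13c.png',3.3)"
```

```text
t 13.58 tip [ 628.5 -145.   237.3] az 1.5 tilt 5.58 F [-9.4  2.3 16. ] open 29.7 q [ 0.09  0.76  0.17  1.4  -0.17  1.08  0.33]
[-0.07971269  1.53110503  0.18059304]
```

View pics/s13c.png

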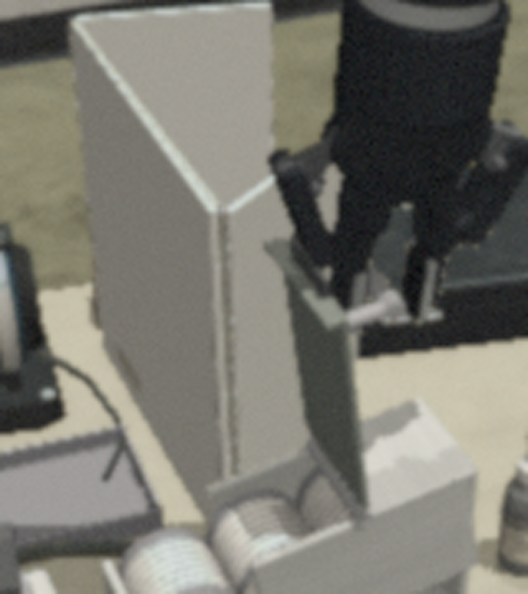

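View pics/w13.png

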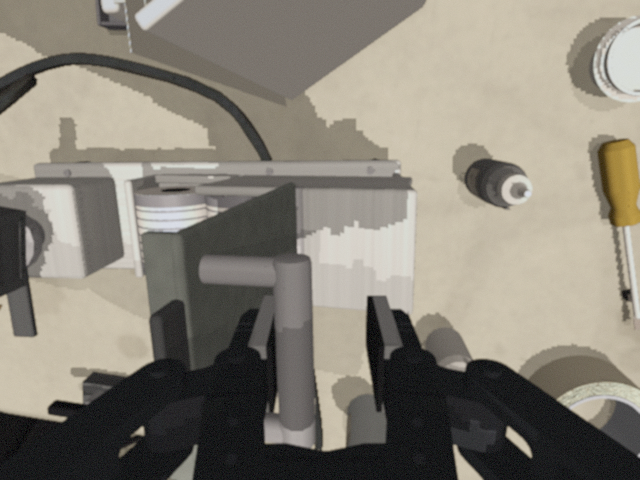

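send_rows --commands '[[[0,-1,-8],0,30],[[0,1,-6],0,30]]'

```text
time_s: 13.85
tool_pos: [644.4, -154.9, 423.0]
ee_rot: [-0.048, 0.697, 0.715, -0.008]
ft_force: [-2.1, -0.2, -1.0]
opening: 30.3
```

```bash
python3 -c "
from h import *
plan2([],0)
p,R,s=pose(); print(s['wrist_torque'])"
```

```text
t 13.85 tip [ 630.5 -145.3  250.4] az 1.6 tilt 5.63 F [-2.1 -0.2 -1. ] open 30.3 q [ 0.09  0.75  0.17  1.38 -0.17  1.12  0.33]
[-0.09776182  0.40534119  0.07417089]
```

send_rows --commands '[[[0,6,-0.5],0,30],[[0,7,0.5],0,30]]'

```text
time_s: 14.02
tool_pos: [657.0, -154.8, 422.5]
ee_rot: [-0.049, 0.697, 0.715, -0.009]
ft_force: [-2.6, 0.1, -0.4]
opening: 30.0
```

```bash
python3 -c "
from h import *
plan2([],0);snap('s14','side')
p,R,s=pose(); print(s['wrist_torque'])
crop('pics/s14.png',240,80,400,260,'pics/s14c.png',3.3)"
```

```text
t 14.02 tip [ 642.7 -145.1  250. ] az 1.6 tilt 5.74 F [-2.6  0.1 -0.4] open 30.0 q [ 0.09  0.77  0.17  1.33 -0.17  1.14  0.32]
[-0.16707557  0.2117992   0.1162241 ]
```

View pics/s14c.png

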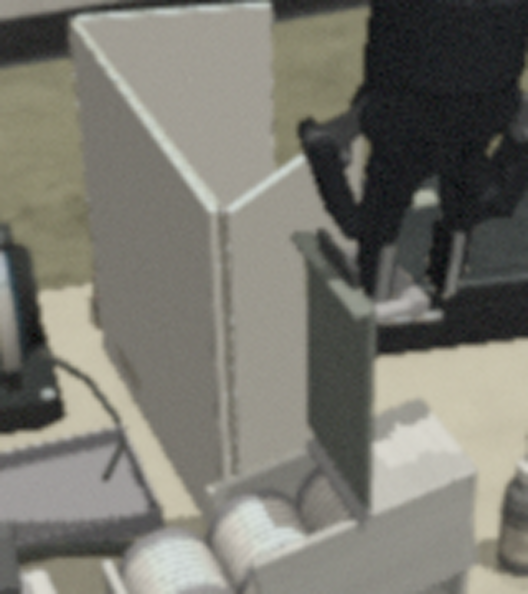

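```bash
python3 -c "
from h import *
s=load('s14')
def aty(u,v,y):
  o,d=ray(s,u,v); return o+d*(y-o[1])/d[1]
for (u,v) in [(240+366/3.3,80+515/3.3),(240+373/3.3,80+318/3.3),(240+355/3.3,80+320/3.3),(240+360/3.3,80+500/3.3)]: print(aty(u,v,-193).round(1))
"
```

```text
[ 603.2 -193.   148.1]
[ 604.2 -193.   272.6]
[ 594.9 -193.   273.7]
[ 599.5 -193.   159.6]
```

send_rows --commands '[[[0,4,0.5],0,30],[[0,0,0],0,30],[[0,-3,-5],0,30],[[0,-1.5,-20],0,30],[[0,-2,-30],0,30]]'

```text
time_s: 14.48
tool_pos: [661.4, -156.1, 470.5]
ee_rot: [-0.053, 0.696, 0.716, -0.01]
ft_force: [1.4, 1.0, 0.9]
opening: 29.9
```

send_rows --commands '[[[0,-3,-30],0,30],[[0,-20,-20],0,30]]'

```text
time_s: 14.65
tool_pos: [645.1, -158.9, 524.7]
ee_rot: [-0.051, 0.696, 0.717, -0.008]
ft_force: [-0.5, 0.3, 0.6]
opening: 29.9
```

```bash
python3 -c "
from h import *
plan2([],0);snap('s15','side');snap('c15','scene');snap('w15')
crop('pics/s15.png',240,80,400,260,'pics/s15c.png',3.3)"
```

```text
t 14.65 tip [ 630.3 -148.5  352.2] az 1.8 tilt 5.97 F [-0.5  0.3  0.6] open 29.9 q [ 0.1   0.68  0.18  1.22 -0.16  1.36  0.32]
```

View pics/s15c.png

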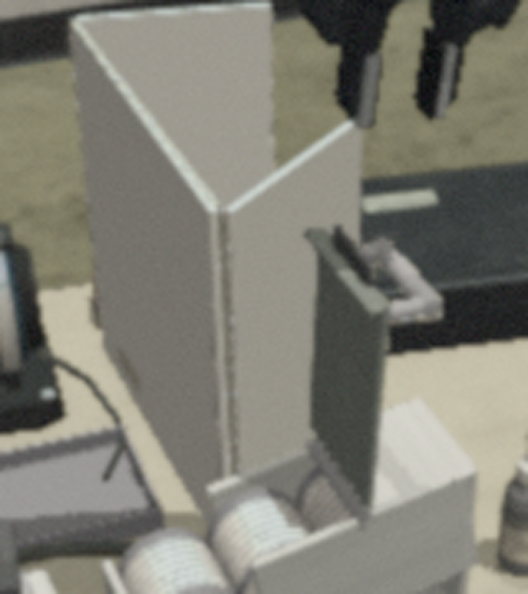

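View pics/c15.png

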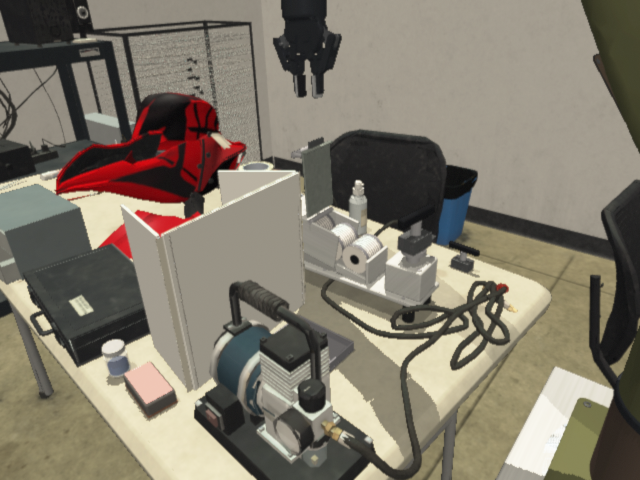

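View pics/w15.png

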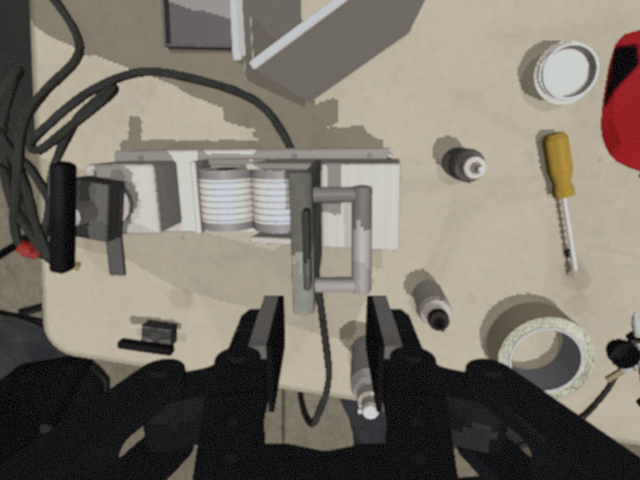

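```bash
python3 -c "
from h import *
np.set_printoptions(precision=1,suppress=True)
w=load('w15')
for z in (80,108): print(z,[atz(w,*p,z) for p in [(201,200),(227,168),(227,231),(253,200),(226,199)]])
plan2([(507,-152,330,91.9)],85)
"
```

```text
80 [array([ 478.5, -156. ,   80. ]), array([ 506.6, -122.6,   80. ]), array([ 504.8, -187.4,   80. ]), array([ 532.6, -153.9,   80. ]), array([ 504.7, -154. ,   80. ])]
108 [array([ 489.1, -151.3,  108. ]), array([ 515.3, -120.1,  108. ]), array([ 513.6, -180.6,  108. ]), array([ 539.6, -149.3,  108. ]), array([ 513.5, -149.4,  108. ])]
t 14.8 tip [ 628.1 -150.3  353.4] az 1.7 tilt 5.89 F [-0.1  0.5 -0.9] open 29.7 q [ 0.1  0.7  0.2  1.2 -0.2  1.4  0.3]
[[[-0.0, -8.5, 2.4], -6.4, 85], [[0.9, -8.4, 2.4], -6.4, 85], [[1.9, -8.3, 2.4], -6.4, 85], [[2.8, -8.0, 2.4], -6.4, 85], [[3.7, -7.6, 2.4], -6.4, 85]]
[[[4.5, -7.2, 2.4], -6.4, 85], [[5.3, -6.6, 2.4], -6.4, 85], [[6.0, -6.0, 2.4], -6.4, 85], [[6.6, -5.3, 2.4], -6.4, 85], [[7.2, -4.5, 2.4], -6.4, 85]]
[[[7.6, -3.7, 2.4], -6.4, 85], [[8.0, -2.8, 2.4], -6.4, 85], [[8.3, -1.9, 2.4], -6.4, 85], [[8.4, -0.9, 2.4], -6.4, 85]]
```

send_rows --commands '[[[0,-20,2],0,85],[[0,-25,2],0,85],[[0,-25,2],0,85],[[0,-20,2],0,85]]'

```text
time_s: 15.13
tool_pos: [553.4, -160.0, 520.4]
ee_rot: [-0.051, 0.695, 0.717, -0.007]
ft_force: [0.3, 0.4, -0.9]
opening: 76.8
```

```bash
python3 -c "
from h import *
plan2([(507,-152,330,91.9)],85)
"
```

```text
t 15.13 tip [ 539.  -149.6  347.9] az 2.0 tilt 5.88 F [ 0.3  0.4 -0.9] open 76.8 q [ 0.11  0.53  0.18  1.52 -0.14  1.2   0.36]
[[[-0.2, -2.2, 1.5], -6.4, 85], [[0.1, -2.2, 1.5], -6.4, 85], [[0.3, -2.2, 1.5], -6.4, 85], [[0.5, -2.1, 1.5], -6.4, 85], [[0.8, -2.0, 1.5], -6.4, 85]]
[[[1.0, -1.9, 1.5], -6.4, 85], [[1.2, -1.8, 1.5], -6.4, 85], [[1.4, -1.7, 1.5], -6.4, 85], [[1.6, -1.5, 1.5], -6.4, 85], [[1.7, -1.3, 1.5], -6.4, 85]]
[[[1.9, -1.1, 1.5], -6.4, 85], [[2.0, -0.9, 1.5], -6.4, 85], [[2.1, -0.7, 1.5], -6.4, 85], [[2.1, -0.4, 1.5], -6.4, 85]]
```

send_rows --commands '[[[-0.2,-2.2,1.5],-6.4,85],[[0,-2.2,1.5],-6.4,85],[[0.3,-2.2,1.5],-6.4,85],[[0.5,-2,1.5],-6.4,85],[[0.8,-2,1.5],-6.4,85]]'

```text
time_s: 15.55
tool_pos: [537.8, -159.7, 509.6]
ee_rot: [-0.054, 0.46, 0.886, 0.007]
ft_force: [0.1, -0.4, 0.1]
opening: 84.9
```

send_rows --commands '[[[1,-2,1.5],-6.4,85],[[1.2,-1.8,1.5],-6.4,85],[[1.4,-1.7,1.5],-6.4,85],[[1.6,-1.5,1.5],-6.4,85],[[1.7,-1.3,1.5],-6.4,85]]'

```text
time_s: 15.97
tool_pos: [526.7, -159.1, 497.5]
ee_rot: [-0.053, 0.183, 0.981, 0.024]
ft_force: [0.3, 0.1, -0.7]
opening: 85.2
```

```bash
python3 -c "
from h import *
plan2([(507,-152,330,91.9)],85)
"
```

```text
t 15.97 tip [ 510.3 -147.6  325.3] az 68.8 tilt 6.63 F [ 0.3  0.1 -0.7] open 85.2 q [ 0.31  0.51 -0.15  1.62  0.03  1.12  1.37]
[[[0.5, -1.3, -1.2], -5.8, 85], [[0.6, -1.2, -1.2], -5.8, 85], [[0.8, -1.2, -1.2], -5.8, 85], [[0.9, -1.1, -1.2], -5.8, 85]]
```

send_rows --commands '[[[0.5,-1.3,15],-5.8,85],[[0.6,-1.2,20],-5.8,85],[[0.8,-1.2,20],-5.8,85],[[1,-1,20],-5.8,85]]'

```text
time_s: 16.3
tool_pos: [517.6, -157.2, 421.1]
ee_rot: [-0.042, -0.03, 0.998, 0.035]
ft_force: [0.4, -1.0, -0.2]
opening: 85.0
```

```bash
python3 -c "
from h import *
plan2([(506,-152.5,150,91.9)],85)
snap('w16')
"
```

```text
t 16.3 tip [ 502.8 -145.5  248.8] az 93.2 tilt 6.28 F [ 0.4 -1.  -0.2] open 85.0 q [ 0.38  0.58 -0.26  1.75  0.11  0.92  1.71]
[[[-3.6, -4.8, 32.5], 0.4, 85], [[-3.7, -4.7, 32.5], 0.4, 85], [[-3.7, -4.7, 32.5], 0.4, 85]]
```

View pics/w16.png

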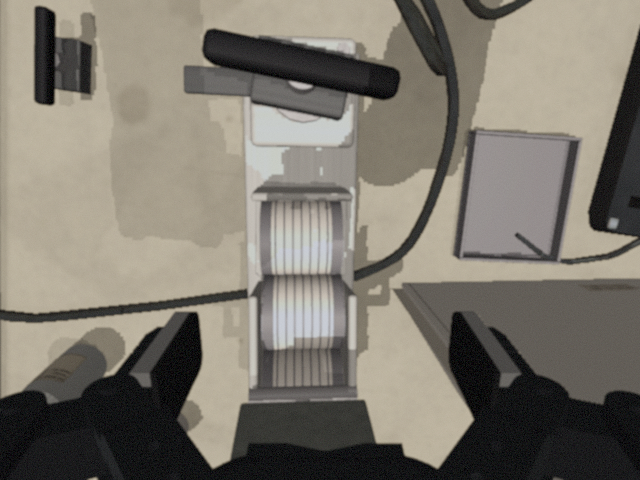

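```bash
python3 -c "
from h import *
np.set_printoptions(precision=1,suppress=True)
w=load('w16')
print([atz(w,u,240,z) for u,z in [(258,80),(344,80),(301,80),(301,108)]])
print('stop',atz(w,301,192,93),'rack sides',atz(w,250,350,42))
print('mid boundary',atz(w,302,275,90),'tilted')
print('tray rim',[atz(w,u,v,18) for u,v in [(470,130),(580,137),(562,263),(457,259)]])
T=np.mean([atz(w,u,v,18) for u,v in [(470,130),(580,137),(562,263),(457,259)]],0);print(T)
print('key bar ends',[atz(w,u,v,194) for u,v in [(207,42),(397,82)]])
"
```

```text
[array([ 512.5, -183.6,   80. ]), array([ 509.9, -118.5,   80. ]), array([ 511.2, -151.3,   80. ]), array([ 504.9, -152.1,  108. ])]
stop [ 473.4 -153.2   93. ] rack sides [ 622.2 -191.3   42. ]
mid boundary [ 535.8 -149.7   90. ] tilted
tray rim [array([419.8,  -5. ,  18. ]), array([419.9,  97.8,  18. ]), array([538. , 102.1,  18. ]), array([537.8,  -2.1,  18. ])]
[478.9  48.2  18. ]
key bar ends [array([ 399.1, -199. ,  194. ]), array([ 410. , -114.1,  194. ])]
```

```bash
python3 -c "
from h import *
plan2([(507,-151.8,135,91.9),(507,-151.8,83,91.9)],85,vmax=30,off=157)
"
```

```text
t 16.35 tip [ 500.9 -146.2  261.3] az 93.5 tilt 6.73 F [-1.  -0.1 -3.2] open 85.1 q [ 0.39  0.59 -0.26  1.76  0.12  0.92  1.72]
[[[-3.4, -3.1, 24.9], 0.3, 85], [[-3.4, -3.1, 24.9], 0.3, 85], [[-3.4, -3.0, 24.9], 0.3, 85], [[-3.4, -3.0, 24.9], 0.3, 85], [[-3.5, -3.0, 24.9], 0.3, 85]]
[[[-2.4, -1.9, 25.8], 0.0, 85], [[-2.4, -1.9, 25.8], 0.0, 85]]
```

send_rows --commands '[[[-3.4,-3,20],0.3,85],[[-3.4,-3,25],0.3,85],[[-3.4,-3,25],0.3,85],[[-3.4,-3,25],0.3,85],[[-3.5,-3,15],0.3,85]]'

```text
time_s: 16.77
tool_pos: [524.9, -162.7, 301.6]
ee_rot: [-0.045, -0.013, 0.998, 0.037]
ft_force: [0.2, -0.7, 0.2]
opening: 84.9
```

```bash
python3 -c "
from h import *
plan2([(507,-151.8,83,91.9)],85,vmax=30,off=157)
snap('w17');snap('s17','side')
crop('pics/s17.png',210,120,370,280,'pics/s17c.png',3.7)
"
```

```text
t 16.77 tip [ 510.8 -151.3  145.7] az 91.3 tilt 6.65 F [ 0.2 -0.7  0.2] open 84.9 q [ 0.36  0.76 -0.22  1.83  0.16  0.67  1.66]
[[[-0.6, -1.7, 20.9], -0.2, 85], [[-0.6, -1.7, 20.9], -0.2, 85], [[-0.6, -1.7, 20.9], -0.2, 85]]
```

View pics/w17.png

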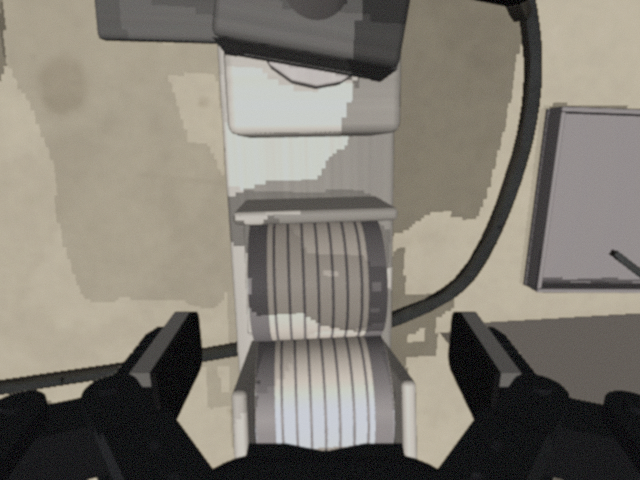

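View pics/s17c.png

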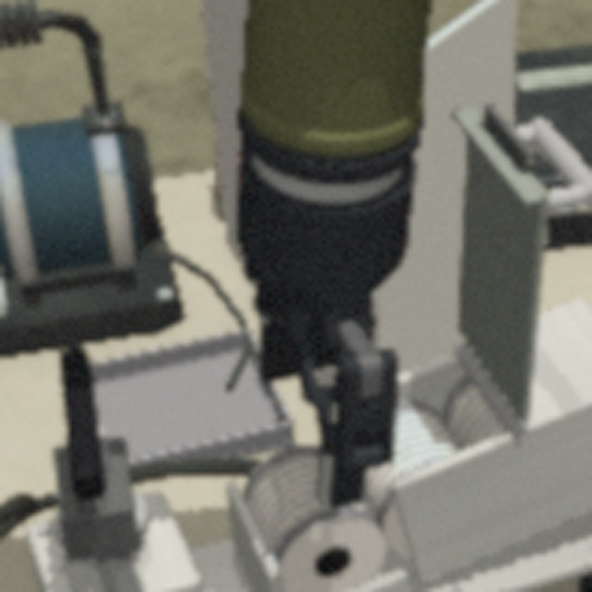

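send_rows --commands '[[[0,-1.7,16],0,85],[[0,-1.7,16],0,85],[[0,-1.7,14],0,85]]'

```text
time_s: 17.12
tool_pos: [524.0, -164.4, 258.6]
ee_rot: [-0.041, -0.011, 0.998, 0.036]
ft_force: [-1.0, -0.0, -0.5]
opening: 85.4
```

```bash
python3 -c "
from h import *
plan2([(507,-151.8,83,91.9)],85,vmax=30,off=157)
snap('w18')
"
```

```text
t 17.12 tip [ 510.9 -153.2  102.6] az 91.1 tilt 6.3 F [-1.  -0.  -0.5] open 85.4 q [ 0.35  0.83 -0.2   1.86  0.18  0.57  1.65]
[[[2.3, 0.1, 19.9], -0.8, 85]]
```

View pics/w18.png

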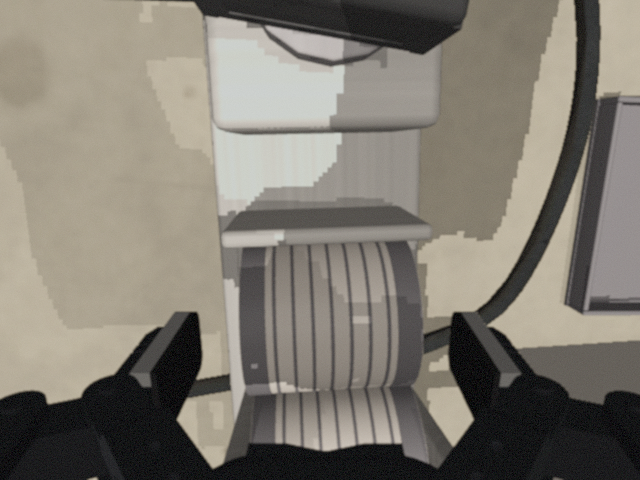

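send_rows --commands '[[[1.5,0,10],-0.5,85],[[1.5,0,9],-0.3,85]]'

```text
time_s: 17.33
tool_pos: [519.9, -163.3, 239.9]
ee_rot: [-0.041, -0.017, 0.998, 0.036]
ft_force: [-0.4, 0.5, -0.2]
opening: 84.9
```

```bash
python3 -c "
from h import *
plan2([(507,-151.8,82,91.9)],85,vmax=30,off=157)
snap('w19');snap('s19','side')
crop('pics/s19.png',210,160,330,280,'pics/s19c.png',4.5)
"
```

```text
t 17.33 tip [ 506.9 -152.1   83.9] az 91.8 tilt 6.27 F [-0.4  0.5 -0.2] open 84.9 q [ 0.35  0.86 -0.19  1.88  0.19  0.52  1.65]
[[[-0.2, 0.1, 1.9], -0.1, 85]]
```

View pics/s19c.png

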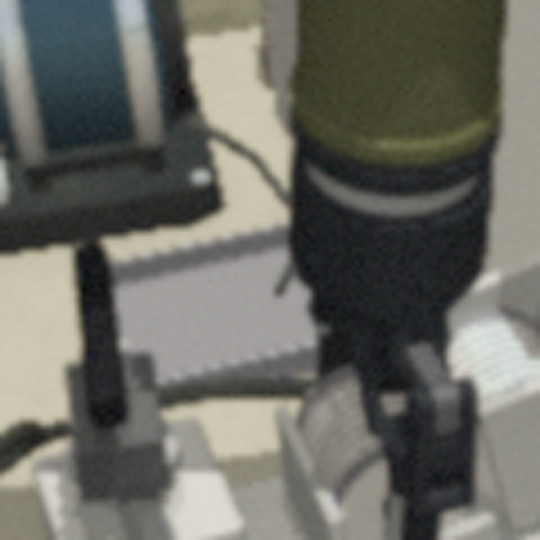

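```bash
python3 -c "
from h import *
s=load('s19')
print((proj(s,[[507,-181,80],[507,-200,80],[507,-200,100]])-[210,160])*4.5)"
```

```text
[[398.37623985 507.22197484]
 [412.71474312 539.1598711 ]
 [410.20291023 503.66371343]]
```

send_rows --commands '[[[0,0,2],0,60],[[0,0,0.5],0,40],[[0,0,0.5],0,30],[[0,0,0.5],0,30],[[0,0,0],0,30]]'

```text
time_s: 17.85
tool_pos: [520.0, -162.8, 240.0]
ee_rot: [-0.04, -0.017, 0.998, 0.036]
ft_force: [0.4, -0.3, -2.3]
opening: 58.7
```

```bash
python3 -c "
from h import *
plan2([],85,vmax=30,off=157);snap('w20')
"
```

```text
t 17.85 tip [ 507.2 -151.7   83.9] az 91.8 tilt 6.19 F [ 0.4 -0.3 -2.3] open 58.7 q [ 0.35  0.86 -0.19  1.88  0.19  0.52  1.64]
```

View pics/w20.png

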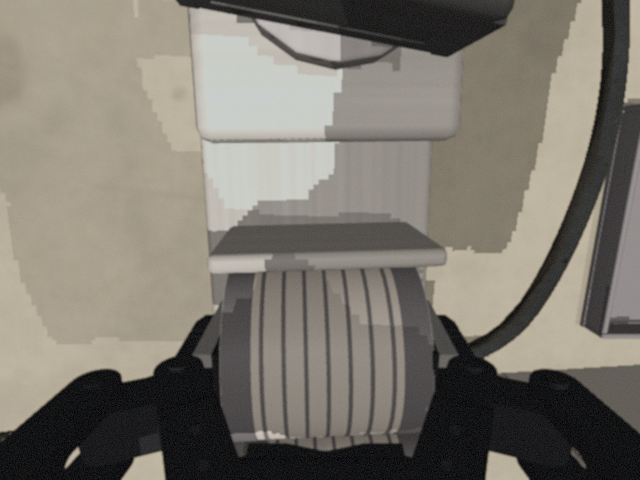

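```bash
python3 -c "
from h import *
plan2([(505.5,-151.7,113,91.8),(503,-151.7,200,91.8)],30,vmax=18,off=157)
"
```

```text
t 17.9 tip [ 507.2 -151.8   83.9] az 91.8 tilt 6.19 F [-0.6 -0.4 -1.8] open 58.8 q [ 0.35  0.86 -0.19  1.88  0.19  0.52  1.64]
[[[2.0, 1.1, -14.4], -0.0, 30], [[2.0, 1.1, -14.4], -0.0, 30], [[1.9, 1.3, -17.3], -0.0, 30], [[1.9, 1.3, -17.3], -0.0, 30], [[1.9, 1.3, -17.3], -0.0, 30]]
[[[1.9, 1.3, -17.3], -0.0, 30], [[1.9, 1.3, -17.3], -0.0, 30]]
```

send_rows --commands '[[[0,0,0],0,30],[[0,0.5,-6],0,30],[[3,1,-12],0,30],[[3,1,-14],0,30],[[2.5,1,-15],0,30]]'

```text
time_s: 18.32
tool_pos: [515.3, -162.5, 288.4]
ee_rot: [-0.042, -0.017, 0.998, 0.037]
ft_force: [-0.0, -0.0, -2.1]
opening: 58.3
```

```bash
python3 -c "
from h import *
plan2([(503,-151.7,210,91.8)],30,vmax=25,off=157);snap('w21');snap('s21','side')
crop('pics/s21.png',210,120,370,280,'pics/s21c.png',3.7)
"
```

```text
t 18.32 tip [ 502.1 -151.2  132.3] az 91.8 tilt 6.36 F [-0.  -0.  -2.1] open 58.3 q [ 0.36  0.77 -0.22  1.87  0.17  0.61  1.66]
[[[1.4, 1.3, -19.3], -0.0, 30], [[1.4, 1.3, -19.3], -0.0, 30], [[1.4, 1.3, -19.3], -0.0, 30], [[1.4, 1.3, -19.3], -0.0, 30]]
```

View pics/s21c.png

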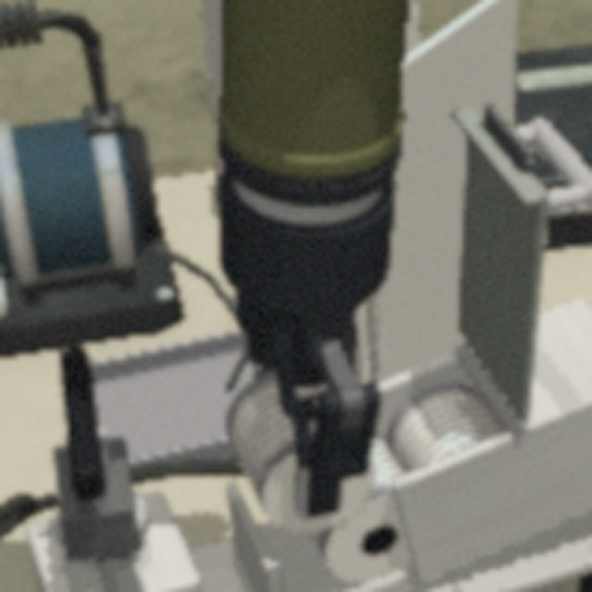

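send_rows --commands '[[[1,1,-19],0,30],[[1,1,-20],0,30],[[1,1,-20],0,30],[[1,1,-20],0,30],[[1,1,-15],0,30]]'

```text
time_s: 18.83
tool_pos: [514.9, -164.8, 389.4]
ee_rot: [-0.044, -0.016, 0.998, 0.036]
ft_force: [-0.0, -0.2, -1.6]
opening: 58.6
```

```bash
python3 -c "
from h import *
plan2([(479,48,230,91.8)],30,vmax=35,off=157);snap('w22');snap('s22','side')
crop('pics/s22.png',210,120,370,280,'pics/s22c.png',3.7)
"
```

```text
t 18.83 tip [ 500.9 -153.7  233.5] az 91.7 tilt 6.55 F [-0.  -0.2 -1.6] open 58.6 q [ 0.39  0.63 -0.25  1.79  0.12  0.85  1.69]
[[[2.4, 33.6, 3.3], -0.0, 30], [[2.4, 33.6, 3.3], -0.0, 30], [[2.4, 33.6, 3.3], -0.0, 30], [[2.3, 33.6, 3.3], -0.0, 30], [[2.3, 33.6, 3.3], -0.0, 30]]
[[[2.3, 33.6, 3.3], -0.0, 30]]
```

View pics/s22c.png

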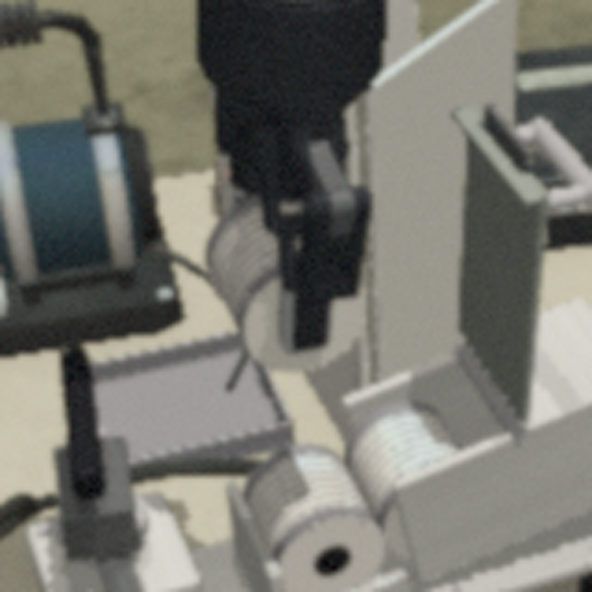

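View pics/w22.png

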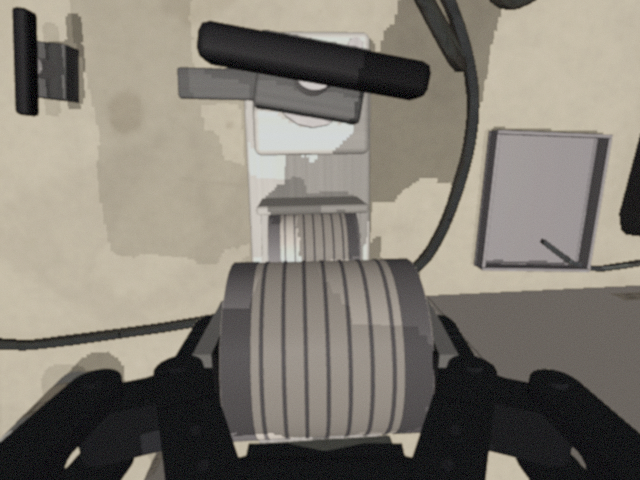

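send_rows --commands '[[[2.4,30,1],0,30],[[2.4,34,2],0,30],[[2.4,34,2],0,30],[[2.3,34,2],0,30],[[2.3,34,3],0,30]]'

```text
time_s: 19.35
tool_pos: [497.6, -4.7, 389.6]
ee_rot: [-0.042, -0.005, 0.999, 0.032]
ft_force: [1.1, 0.1, -2.2]
opening: 58.1
```

```bash
python3 -c "
from h import *
plan2([(479,48,200,91.8),(479,48,40,91.8)],30,vmax=25,off=157);snap('w23');snap('s23','side')
s=load('s23'); print([atz(s,u,v,10).round(0) for u,v in [(257,207),(165,220)]])
"
```

```text
t 19.35 tip [484.2   5.1 233.5] az 90.4 tilt 6.05 F [ 1.1  0.1 -2.2] open 58.1 q [ 0.1   0.57 -0.25  1.92  0.09  0.74  1.39]
[[[0.6, 13.6, 12.2], -0.5, 30], [[0.5, 13.6, 12.2], -0.5, 30], [[0.4, 13.6, 12.2], -0.5, 30], [[-1.9, -1.5, 22.7], -0.0, 30], [[-1.9, -1.5, 22.7], -0.0, 30]]
[[[-1.9, -1.5, 22.7], -0.0, 30], [[-1.9, -1.5, 22.7], -0.0, 30], [[-1.9, -1.5, 22.7], -0.0, 30], [[-1.9, -1.5, 22.7], -0.0, 30], [[-1.9, -1.5, 22.7], -0.0, 30]]
[array([498., 129.,  10.]), array([287., 158.,  10.])]
```

View pics/w23.png

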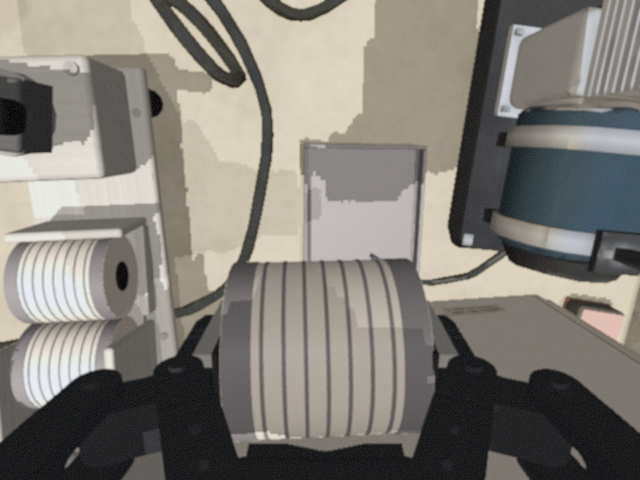

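View pics/s23.png

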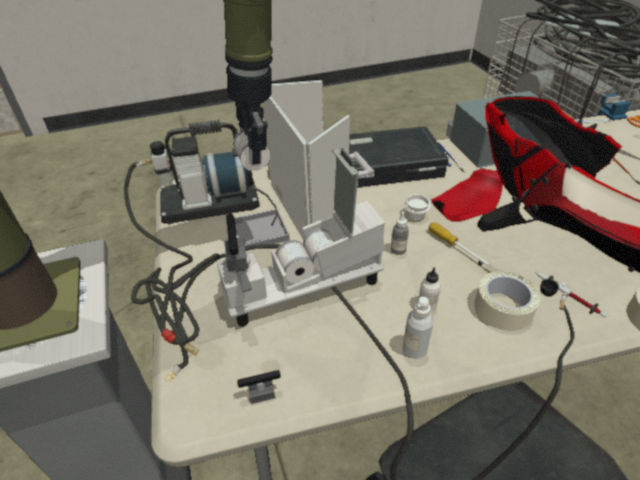

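```bash
python3 -c "
from h import *
w=load('w23')
print([atz(w,u,v,18).round(1) for u,v in [(303,144),(425,147),(415,262),(306,262)]])"
```

```text
[array([419.4,   0.5,  18. ]), array([421. ,  99.1,  18. ]), array([517.4,  95.9,  18. ]), array([516.5,   2.7,  18. ])]
```

send_rows --commands '[[[1,13,8],-0.3,30],[[0.5,14,12],-0.3,30],[[0.5,14,12],-0.3,30],[[0,3,20],0,30]]'

```text
time_s: 19.78
tool_pos: [489.5, 49.9, 340.1]
ee_rot: [-0.04, -0.02, 0.998, 0.034]
ft_force: [0.8, -0.4, -2.1]
opening: 58.4
```

```bash
python3 -c "
from h import *
plan2([(479,48,100,91.8)],30,vmax=25,off=157);snap('w24');snap('c24','scene')
crop('pics/c24.png',200,100,420,380,'pics/c24c.png',2.1)
"
```

```text
t 19.78 tip [476.6  60.2 184. ] az 92.1 tilt 6.04 F [ 0.8 -0.4 -2.1] open 58.4 q [-0.02  0.64 -0.24  1.99  0.11  0.59  1.3 ]
[[[-2.1, -4.5, 20.6], 0.1, 30], [[-2.1, -4.5, 20.6], 0.1, 30], [[-2.1, -4.5, 20.6], 0.1, 30], [[-2.1, -4.5, 20.6], 0.1, 30]]
```

View pics/w24.png

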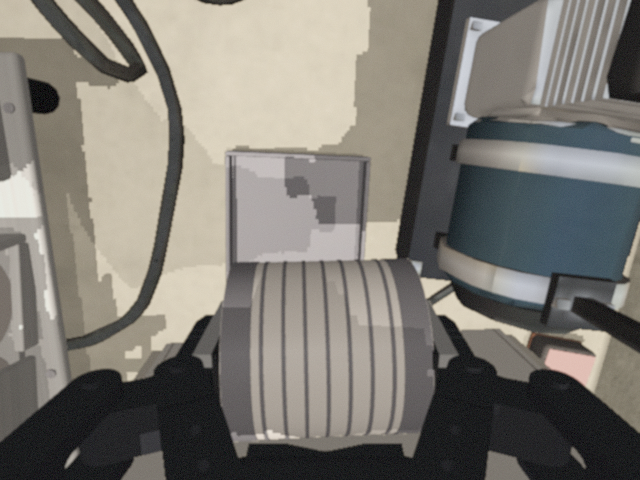

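View pics/c24c.png

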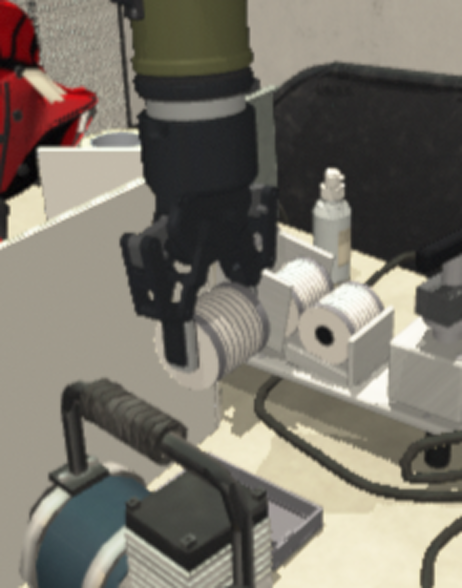

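send_rows --commands '[[[-2,-5,20],0,30],[[-2,-5,22],0,30],[[-2,-5,22],0,30],[[-2,-4.5,22],0,30]]'

```text
time_s: 20.22
tool_pos: [491.3, 31.4, 251.4]
ee_rot: [-0.041, -0.019, 0.998, 0.032]
ft_force: [0.1, 0.1, -1.8]
opening: 57.9
```

```bash
python3 -c "
from h import *
plan2([(479,49,38,91.8)],30,vmax=15,off=157);snap('w25');snap('s25','side')
crop('pics/s25.png',170,120,330,280,'pics/s25c.png',3.7)
"
```

```text
t 20.22 tip [478.3  41.2  95.3] az 92.0 tilt 5.92 F [ 0.1  0.1 -1.8] open 57.9 q [-0.02  0.8  -0.19  2.04  0.16  0.38  1.3 ]
[[[-1.4, 1.0, 14.3], 0.0, 30], [[-1.4, 1.0, 14.3], 0.0, 30], [[-1.4, 1.0, 14.3], 0.0, 30], [[-1.4, 1.0, 14.3], 0.0, 30]]
```

View pics/s25c.png

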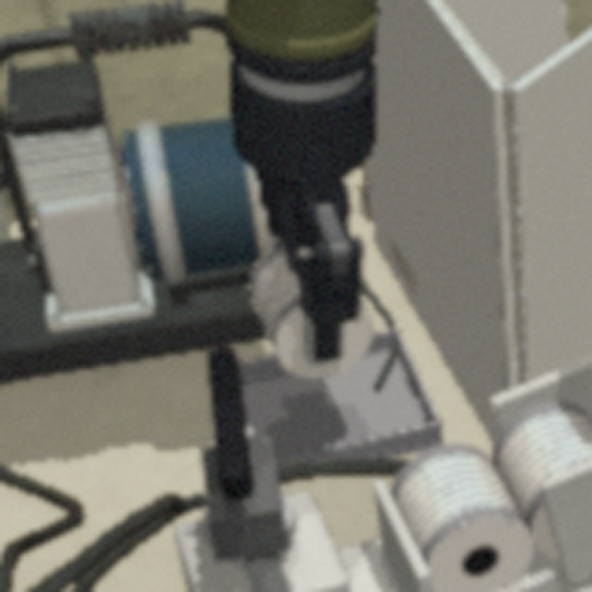

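View pics/w25.png

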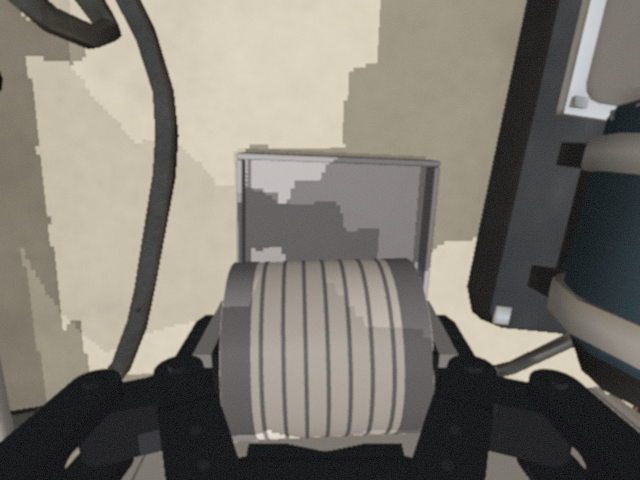

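send_rows --commands '[[[-1.4,1.5,14],0,30],[[-1.4,1.5,14],0,30],[[-1,1.5,12],0,30]]'

```text
time_s: 20.57
tool_pos: [492.5, 35.7, 213.1]
ee_rot: [-0.041, -0.016, 0.999, 0.031]
ft_force: [-1.2, -1.5, -2.0]
opening: 58.5
```

```bash
python3 -c "
from h import *
plan2([(479,49,38,91.8)],30,vmax=15,off=157);snap('w26')
w=load('w26')
"
```

```text
t 20.57 tip [479.5  45.2  56.9] az 91.6 tilt 5.88 F [-1.2 -1.5 -2. ] open 58.5 q [-0.05  0.87 -0.16  2.05  0.17  0.3   1.28]
[[[-0.6, 1.3, 9.5], -0.1, 30], [[-0.6, 1.3, 9.5], -0.1, 30]]
```

View pics/w26.png

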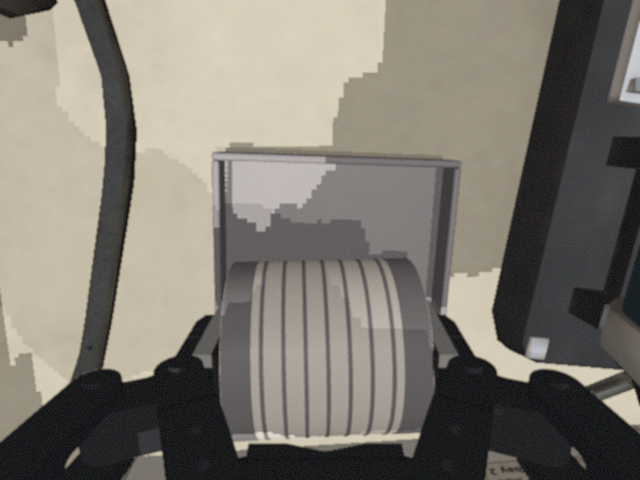

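send_rows --commands '[[[-0.6,2,8],0,30],[[-0.6,2,6],0,30],[[-0.5,1,3],0,30]]'

```text
time_s: 20.87
tool_pos: [493.2, 42.5, 195.5]
ee_rot: [-0.041, -0.016, 0.999, 0.031]
ft_force: [-0.4, 0.5, -3.2]
opening: 58.4
```

```bash
python3 -c "
from h import *
plan2([(479,49,36,91.8)],30,vmax=15,off=157)
"
```

```text
t 20.87 tip [480.3  52.   39.3] az 91.6 tilt 5.87 F [-0.4  0.5 -3.2] open 58.4 q [-0.06  0.91 -0.15  2.05  0.17  0.27  1.27]
[[[1.1, -3.2, 3.3], -0.2, 30]]
```

send_rows --commands '[[[0,-1.5,2],0,30],[[0,0,2],0,30]]'

```text
time_s: 21.03
tool_pos: [493.2, 41.7, 191.5]
ee_rot: [-0.04, -0.016, 0.999, 0.031]
ft_force: [-0.2, 0.6, -1.0]
opening: 58.5
```

```bash
python3 -c "
from h import *
plan2([(479,49,36,91.8)],30,vmax=15,off=157)
"
```

```text
t 21.03 tip [480.4  51.3  35.3] az 91.7 tilt 5.84 F [-0.2  0.6 -1. ] open 58.5 q [-0.06  0.91 -0.15  2.05  0.17  0.26  1.27]
[[[1.6, -2.2, -0.7], -0.1, 30]]
```

send_rows --commands '[[[0,-1,2],0,30],[[0,0,1],0,30]]'

```text
time_s: 21.2
tool_pos: [493.1, 40.8, 188.6]
ee_rot: [-0.04, -0.016, 0.999, 0.031]
ft_force: [-0.2, -1.5, -2.6]
opening: 58.6
```

```bash
python3 -c "
from h import *
plan2([],30,off=157);snap('s27','side')
crop('pics/s27.png',170,120,330,280,'pics/s27c.png',3.7)
"
```

```text
t 21.2 tip [480.5  50.3  32.4] az 91.7 tilt 5.81 F [-0.2 -1.5 -2.6] open 58.6 q [-0.06  0.92 -0.15  2.05  0.17  0.25  1.28]
```

View pics/s27c.png

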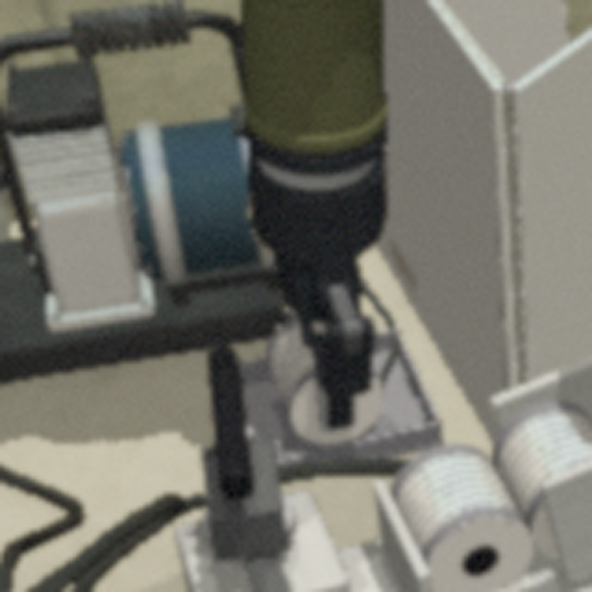

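send_rows --commands '[[[0,0,1.5],0,30],[[0,0,1.5],0,30]]'

```text
time_s: 21.42
tool_pos: [493.0, 41.0, 186.8]
ee_rot: [-0.04, -0.016, 0.999, 0.031]
ft_force: [-2.5, 0.3, 28.7]
opening: 58.6
```

send_rows --commands '[[[0,0,1.5],0,30]]'

```text
time_s: 21.5
tool_pos: [492.9, 41.0, 186.8]
ee_rot: [-0.039, -0.016, 0.999, 0.031]
ft_force: [-1.7, -0.3, 20.8]
opening: 58.0
```

send_rows --commands '[[[0,0,-0.5],0,58],[[0,0,0],0,64],[[0,0,0],0,68],[[0,0,0],0,68]]'

```text
time_s: 21.83
tool_pos: [493.3, 41.0, 188.8]
ee_rot: [-0.038, -0.016, 0.999, 0.031]
ft_force: [0.2, -0.2, -0.7]
opening: 68.3
```

```bash
python3 -c "
from h import *
plan2([(480,50.5,120,91.7)],68,vmax=20,off=157);snap('w28')
"
```

```text
t 21.83 tip [481.3  50.5  32.6] az 91.7 tilt 5.61 F [ 0.2 -0.2 -0.7] open 68.3 q [-0.07  0.92 -0.14  2.05  0.17  0.24  1.27]
[[[1.6, 1.1, -17.4], -0.0, 68], [[1.6, 1.1, -17.4], -0.0, 68], [[1.6, 1.1, -17.4], -0.0, 68], [[1.6, 1.1, -17.4], -0.0, 68], [[1.6, 1.1, -17.4], -0.0, 68]]
```

View pics/w28.png

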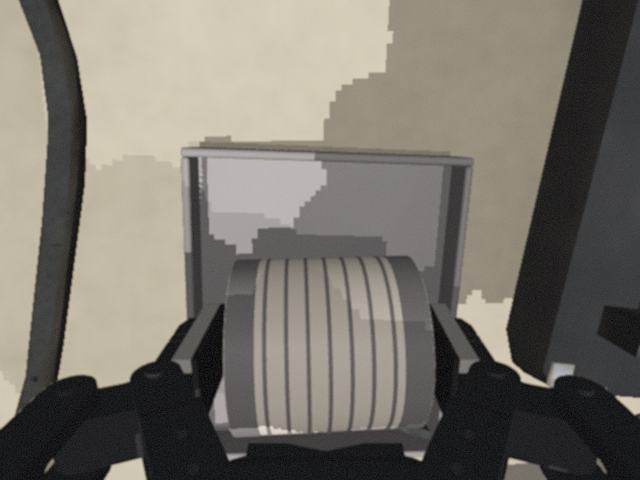

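Both fingers are clear of the cartridge (columns 225–435), which lies inside the tray. Lifting straight up.

send_rows --commands '[[[0.8,0.6,-9],0,68],[[1.5,1.1,-17],0,68],[[1.5,1.1,-17],0,68],[[1.6,1.1,-20],0,68],[[1.6,1.1,-25],0,68]]'

```text
time_s: 22.3
tool_pos: [491.1, 40.4, 277.2]
ee_rot: [-0.043, -0.016, 0.998, 0.03]
ft_force: [0.4, -0.2, -1.0]
opening: 67.9
```

send_rows --commands '[[[2,1,-30],0,68],[[2,1,-35],0,68],[[2,1,-35],0,68],[[0,0,-30],0,68],[[0,0,0],0,68]]'

```text
time_s: 22.72
tool_pos: [495.5, 35.4, 419.2]
ee_rot: [-0.041, -0.017, 0.999, 0.031]
ft_force: [0.4, 0.1, -0.3]
opening: 68.0
```

```bash
python3 -c "
from h import *
plan2([],68);snap('w29');snap('s29','side');snap('c29','scene')
crop('pics/s29.png',190,130,390,280,'pics/s29c.png',4)
"
```

```text
t 22.72 tip [481.   45.8 246.7] az 91.8 tilt 5.87 F [ 0.4  0.1 -0.3] open 68.0 q [ 0.03  0.53 -0.26  1.89  0.08  0.81  1.34]
```

View pics/w29.png

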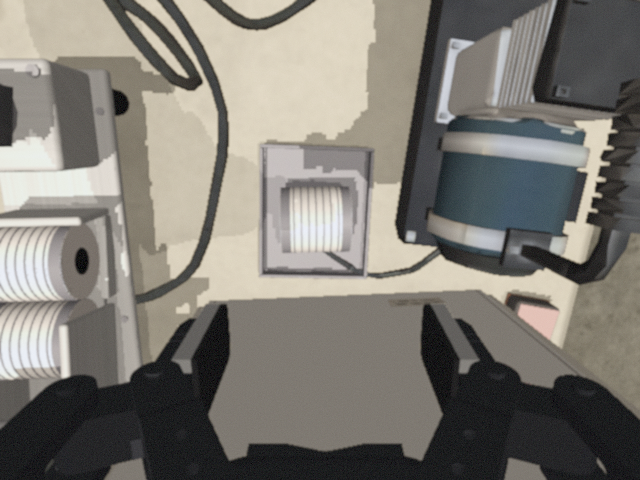

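View pics/s29c.png

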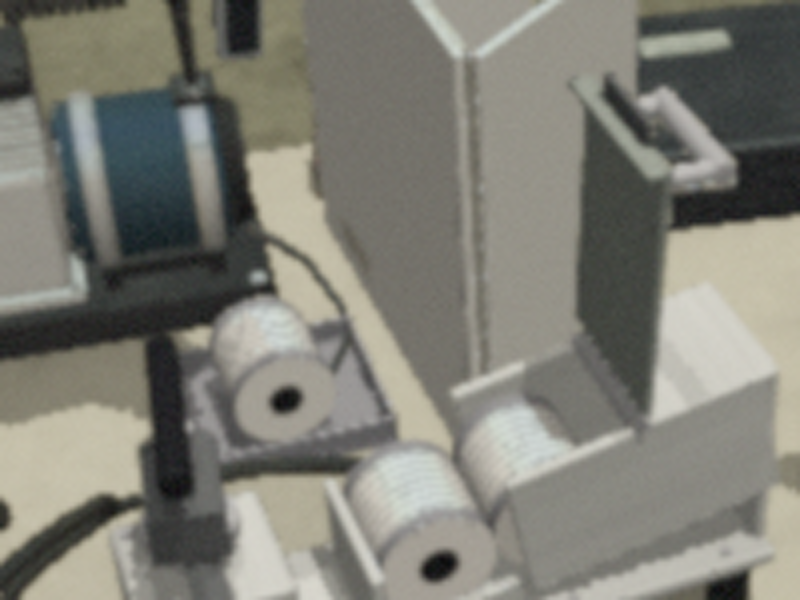

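View pics/c29.png

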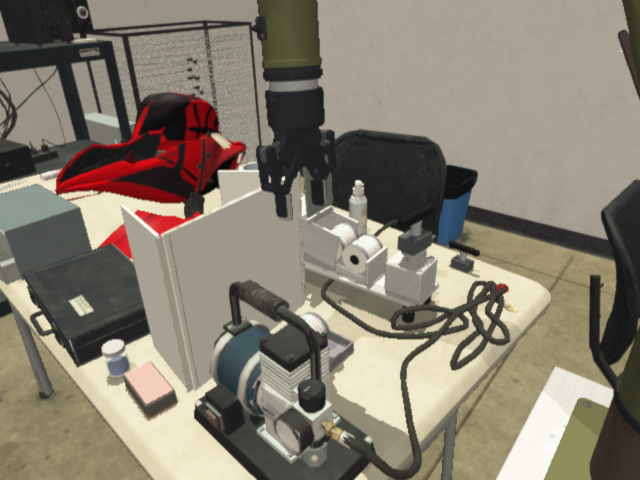

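```bash
python3 -c "
from h import *
snap('w30')
w=load('w30'); print(atz(w,316,218,45), atz(w,(261+373)/2,145,18))
a=cv2.imread('pics/w29.png').astype(int);b=cv2.imread('pics/w30.png').astype(int);print('cart diff',abs(a-b)[180:260,275:355].mean())
a=cv2.imread('pics/side0.png').astype(int);b=cv2.imread('pics/s29.png').astype(int);print('bottles diff',[abs(a-b)[y0:y1,x0:x1].mean().round(2) for x0,y0,x1,y1 in [(395,290,450,365),(385,205,415,260),(500,350,600,450)]])
from cell import close_job
print(close_job())
"
```

```text
[471.33271412  49.57461033  45.        ] [412.7654542   49.96616492  18.        ]
cart diff 23.364114583333333
bottles diff [np.float64(1.94), np.float64(1.95), np.float64(2.31)]
the job is handed in; nothing more can be done
None
```

I finished every stage and handed the job in. `close_job` gives no verdict, and one of my last checks disagreed.

**What I did:**
- **Key and latch:** I took the larger of the two T-handled keys and set it on the latch's drive bar. I turned it clockwise until the wrist torque rose to about 1.7 N m at the stop, then left it standing there.
- **Panel:** I swung the guard panel up by its handle until it looked upright.
- **Cartridges:** I lifted the front cartridge out and the two behind it rolled forward. I laid the front one on its side in the tray and backed the arm off to hold clear above it.

**What the last pictures showed:**
- **Key, panel and lane:** the key stands on the latch with the tongue turned across and the panel is upright. The middle cartridge is at the end stop with the back one behind it.
- **Tray:** the cartridge lies on its side near the middle of the tray, at about (315, 218) in the wrist picture, where the tray spans columns 260–373 and rows 145–275.
- **Bottles:** the areas around the two bottles nearest the side camera are unchanged from the start (mean difference about 2, the same as bare floor). I saw the third bottle standing but did not compare it separately.

**What disagreed:**
- **Cartridge at rest:** comparing two wrist pictures taken just before hand-in gave a difference of 23 around the cartridge. I put this down to the arm still settling, since the tray edge seemed to shift by a similar amount. I handed in within that same script, so I never confirmed the cartridge was at rest with a still camera.
- **Tool tilt:** the gripper ended about 6° off vertical, picked up mostly while pushing the panel. It did not affect the placing.

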